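# Seat a module in the tester and hold its key switch on

### The arm

A 6-joint arm with a two-finger parallel gripper is mounted at the origin on the work surface. World frame = base frame: x ahead of the robot, y to its left, z up, the work surface at z = 0. Lengths are in mm, angles in rad, forces in N, time in s.
With the tool pointing down it reaches from about 350 to 875 mm from the base axis. Payload 4.2 kg.
Tool frame: the origin (TCP) lies on the mounting face of the last link; the fingertips stand 173 mm ahead of it and the grasp point (between the pads) lies 155 mm ahead of it (tcp_to_grasp is the distance from the TCP to the grasp point, in mm); z points along the fingers, y is the direction in which the jaws open and shut (so a half turn about z gives the same grasp; the last joint's range is limited). The gripper opens to 85 mm and grips with 20 to 120 N. Pads are 22 mm wide; open, the fingers measure 114 mm over their backs; the gripper's body (76 mm by 85 mm) begins 54 mm behind the grasp point. The pads swing forward as they close: fully open they stand 13 mm farther back than shut.
Start: joints at [1.585, 0.385, 0.008, 0, -1.194, -0.259], TCP at [151.445, 606.353, 404.712] pointing down, gripper open.
Joint ranges: [-3.14, 3.14], [-1.21, 2.06], [-1.07, 1.41], [-3.16, 2.05], [-2.99, -0.16], [-3.1, 3.1]. Speed limits (rad/s): [2.79, 2.79, 3.14, 3.14, 3.14, 3.14].

### API

Orientations are given as a unit quaternion [x, y, z, w].
In Python, from bench import * gives the robot as it stands. The module is installed in compiled form; this text tells all that it offers.
- The arm moves only by the tool apply_moves, never from a script. Its arguments are lists of equal length, an entry for each row: "fingers": the closure, from 0 (fully open) to 1 (shut); "dp": the shift along the world's x, y, z in cm, a list of three; "yaw": the turn about the world's z in degrees. A call has 1 to 10 rows; each row is the pose to reach, as a shift and turn from the pose measured when the call began; what a row does not reach only later rows make up. A row lasts 1/10 s, in which the tool goes at most 50 mm and 8.59 degrees, less where a joint would pass 70% of its speed; a pose out of reach is approached as far as the arm can. A call with a gripper value outside its range is refused whole. The fingers move at their own pace and stop on an object; the grip force is fixed at half the most. Time passes only in rows, so rows that repeat a pose let the fingers close. It gives the time, the measured TCP pose, the force and the opening at its end, in the units of the state.
- read_state(): the state, without advancing time (a new reading comes with each control period).
- get_image(name): name is "scene" or "side" or "wrist"; returns a dict with "color" (384x512x3 uint8, blue, green, red), "mtx" (3x3 intrinsics, pixels), "camera_from_world" (4x4, takes a point from world to camera coordinates); the wrist camera has in their place "tool_from_camera" (4x4, takes a point from camera to tool coordinates, whose origin is the TCP and whose axes are the flange's). Camera axes: x right, y down, z forward; pixel columns grow to the right and rows downward; lengths in mm; the calibration is good to about 2 mm. A picture is of the moment at which its call begins: read the wrist's pose just before it. There is no depth.
- job_done(): hands the job in, once; it reports no verdict.
The state is a dict: "clock": time; "joints": joint angles; "joint_vel": joint speeds; "joint_efforts": joint torques, N m; "position": TCP position; "ee_rot": TCP orientation; "contact_force": force on the tool from outside, world axes, zero at the start; "wrist_torque": the same for the moment, N m; "gripper_width": finger opening in mm.
Only numpy, scipy, OpenCV 4.12 (cv2) and the standard library are available. Lean on these libraries where they do the work, as an engineer would, in place of code of your own. Each camera call takes 0.05 s, during which the arm holds its last target. There are 200 camera calls.

### The job

Put the grey module flat and square into the nest on the tester, so that its cut corner matches the nest's. Then take the square-headed key from its stand, ease it past the sticky pins of the key switch without forcing it until its collar is down on the cylinder's face, turn it a quarter clockwise, and finish still gripping it there, because the switch springs back when let go. Leave the other key and everything else on the bench where they are.

Things in the scene. Friction and masses are not known exactly. Their poses are not given: they have to be found in the camera images.
- module_mid (a point): Centre of the loose grey module: a closed plastic housing 76 mm long (its x), 48 mm wide (y), 24 mm high (z up), about 0.12 kg, a green circuit board showing in its top; this point is 12 mm above its underside. The vertical edge at its +x +y corner is cut off, 12 mm along each side; the other three are square. It lies flat on the bench.
- station: The tester: a fixed aluminium console 170 mm (x) x 280 mm (y) x 50 mm high; origin at the centre of its underside, on the bench. The nest is on its top, 60 mm to +y of the origin; the key switch 85 mm to -y of it. The seated module stands 16 mm above the nest's walls.
- nest (a point): Centre of the nest's pocket floor, 54 mm above the bench; axes as the tester's. Pocket 78 mm (x) x 50 mm (y): 1 mm of play round the module. White walls 8 mm high and thick on a black plate, inner top edges bevelled 3 mm. The +x +y corner is filled across to match the module's cut corner. The middle 44 mm of both long walls is left open for fingers. Seated, the module's centre is 12 mm above this point, x along x.
- key_stand: Fixed aluminium block 120 mm (x) x 40 mm (y) x 30 mm high, origin at the centre of its underside, with two slots 30 mm to +x and -x of its middle. In each a key stands upright, its collar resting on the block's top, the flat faces of its head towards the block's long sides. Which key is in which slot varies. They lift straight out.
- key_head (a point): Centre of the tester key's head: black, square-cornered, 30 mm wide (the key's x), 9 mm thick (y), 32 mm high (z up). Below it a steel collar 16 mm across, 6 mm high, its underside 22 mm below this point; below that the steel blade, 24 mm long, 11 mm wide (x), 3 mm thick, with a rounded end and deep cuts in both edges. Half a turn makes no difference. About 40 g.
- keyway (a point): Mouth of the keyway, on the switch's axis, level with the brass cylinder face 53 mm above the bench, 3 mm above the console. Axes as the tester's, not turning. At rest the keyway is 12 mm long (x), 4 mm wide (y): 0.5 mm play round the blade; mouth bevelled 2.5 mm. Fully home, the collar is on the face and the head's centre 22 mm above this point.
- key_switch (a joint): Cylinder angle, rad: 0 at rest, growing clockwise seen from above, stop at 1.70. A spring returns it: 0.014 N m at 0, 0.07 at a quarter. The key has 0.1 rad of play: turn it that much further. Two sticky pins rub on the blade's flat faces from 5 mm in: 25 N if rammed, 10 N if eased in 1 mm steps with 0.5 mm wiggles across the faces. It turns only with the key fully home, and then keeps it.
- other_head (a point): Bystander: centre of the head of another key, black, round, 24 mm across, 9 mm thick, in the other slot of the key stand.
- trace_box: Bystander: silver box 90 x 130 x 43 mm on the bench beyond the tester; origin at the centre of its underside.
- mouse: Bystander: black computer mouse 100 x 58 x 30 mm on the bench beyond the tester; origin at the centre of its underside.
- screwdriver: Bystander: screwdriver 140 mm long lying on the bench beyond the tester.
Things that resemble listed ones, but are neither listed nor needed, are in the scene too. What is shaped like the part that bears module_mid but yellow is not meant.

How it is judged:
By the outcome, as a careful person would: the job done as asked, in the order asked, and still so for the second after the job is handed in, while the arm keeps its last pose, push and grip.
It also fails if it takes over 72 s, if anything falls off the work surface, if the arm or the gripper's body presses on something with over 40 N, if the wrist force passes 120 N, or if a joint passes its speed limit or range.

## Working session

There is one attempt and no reset: what is moved stays moved. The work goes in short steps, Python scripts to look and compute and a tool call to move; the robot and the scene stay as the last step left them, time stands still between calls to the robot, and variables do not carry over. Pictures are saved under pics/ and viewed, about 8 in all and at most 12, crops included, and the job is handed in when it is done.

Besides the shell and the picture viewer there is one more tool, called after ">>>" as a command line: name --pt "numbers of a row" for each row, then --argument value for the rest. apply_moves: Moves the arm, as the interface text tells. Its arguments: {"type":"object","properties":{"fingers":{"type":"array","items":{"type":"number"}},"dp":{"type":"array","items":{"type":"array","items":{"type":"number"}}},"yaw":{"type":"array","items":{"type":"number"}}},"required":["fingers","dp","yaw"]}

```bash
mkdir -p pics
cat > h.py <<'E'
from bench import *
import numpy as np, cv2
from scipy.spatial.transform import Rotation as R
def cam(name):
    s=read_state(); d=get_image(name)
    K=np.array(d["mtx"]); 
    if name=="wrist":
        T=np.eye(4); T[:3,:3]=R.from_quat(s["ee_rot"]).as_matrix(); T[:3,3]=s["position"]
        W=T@np.array(d["tool_from_camera"])
    else: W=np.linalg.inv(np.array(d["camera_from_world"]))
    return d["color"],K,W
def plane(K,W,px,z):
    r=W[:3,:3]@np.linalg.inv(K)@np.array([px[0],px[1],1.0]); o=W[:3,3]
    return o+r*(z-o[2])/r[2]
def proj(K,W,p):
    c=np.linalg.inv(W)@np.append(p,1); q=K@c[:3]; return q[:2]/q[2]
def save(name,**kw): np.savez(name,**kw)
E
python3 - <<'E'
from h import *
s=read_state(); print({k:np.round(v,3) for k,v in s.items()})
ims=[]
for n in("scene","side","wrist"):
    c,K,W=cam(n); np.savez(f"{n}0.npz",c=c,K=K,W=W); ims.append(c); print(n,K.round(1).tolist(),W.round(2).tolist())
cv2.imwrite("pics/a.png",cv2.resize(ims[0],(800,600)));cv2.imwrite("pics/b.png",cv2.resize(ims[1],(800,600)))
cv2.imwrite("pics/c.png",ims[2])
E
```

```text
{'clock': np.float64(0.0), 'joints': array([ 1.585,  0.386,  0.007, -0.   , -1.194, -0.259]), 'joint_vel': array([-0.   ,  0.001, -0.001,  0.002, -0.001, -0.   ]), 'joint_efforts': array([-0.0000e+00, -3.9229e+01,  1.8840e+01,  4.1860e+00, -5.0000e-03,
       -0.0000e+00]), 'position': array([151.428, 606.159, 403.651]), 'ee_rot': array([ 0.993, -0.122, -0.   ,  0.001]), 'contact_force': array([ 0.22 , -0.093,  0.001]), 'wrist_torque': array([ 0.021,  0.018, -0.056]), 'gripper_width': np.float64(85.566)}
scene [[399.6, 0.0, 258.5], [0.0, 399.6, 193.9], [0.0, 0.0, 1.0]] [[0.84, 0.38, -0.39, 991.18], [0.54, -0.56, 0.63, -584.66], [0.02, -0.74, -0.68, 744.66], [0.0, 0.0, 0.0, 1.0]]
side [[404.1, 0.0, 250.3], [0.0, 404.1, 192.5], [0.0, 0.0, 1.0]] [[-0.74, -0.45, 0.5, 83.26], [-0.68, 0.48, -0.56, 607.83], [0.01, -0.75, -0.66, 754.6], [0.0, 0.0, 0.0, 1.0]]
wrist [[290.2, 0.0, 257.5], [0.0, 290.2, 188.8], [0.0, 0.0, 1.0]] [[-0.24, -0.93, -0.29, 224.67], [-0.97, 0.23, 0.07, 587.37], [0.0, 0.3, -0.96, 373.04], [0.0, 0.0, 0.0, 1.0]]
```

View pics/a.png

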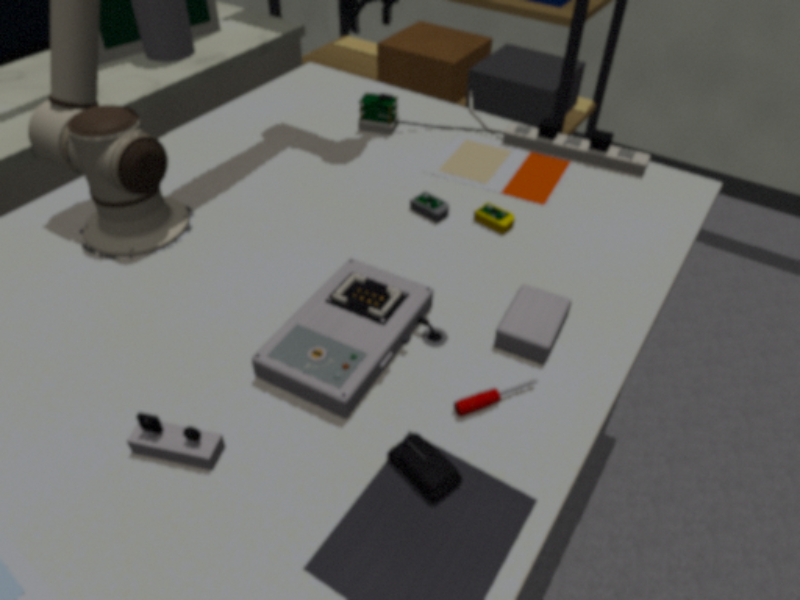

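View pics/b.png

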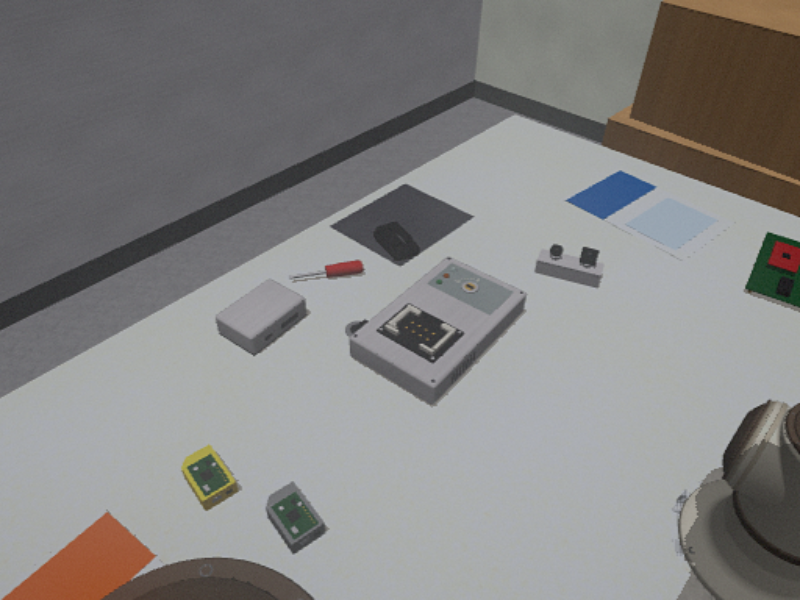

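The scene view is blurred but the side view is sharp. Side pixels, at 800x600:
- Grey module: about (295,516), cut corner towards (293,485) or (270,495). The yellow look-alike at (210,478) is not the one meant.
- Tester top: corners (450,258), (526,294), (434,395) and (351,342).
- Nest: (421,330).
- Key switch: (470,286).
- Key stand: (570,265), square head (590,256), round head (556,250).

Run:
```python
from h import *
d=np.load("side0.npz");K,W=d["K"],d["W"]
for n,p,z in[("mod",(295,512),24),("st1",(450,258),50),("st2",(526,294),50),("st3",(434,393),50),("st4",(351,342),50),("nest",(421,330),60),("kw",(470,286),53),("sqhead",(590,256),52),("rd",(556,250),52)]:
    print(n,plane(K,W,(p[0]*.64,p[1]*.64),z).round(1))
c=d["c"]
w=np.load("wrist0.npz")["c"]
a=cv2.resize(c[300:360,160:220],(600,600),interpolation=cv2.INTER_CUBIC)
b=cv2.resize(c[145:190,335:395],(400,300),interpolation=cv2.INTER_CUBIC)
o=np.zeros((600,800,3),np.uint8); o[:384,:512]=w; o[300:,400:]=0
o[300:600,400:]=b; o[400:600,0:200]=cv2.resize(a,(200,200)); cv2.imwrite("pics/d.png",o)
```

```text
mod [456.6 370.7  24. ]
st1 [ 626.  -153.4   50. ]
st2 [ 466.7 -163.4   50. ]
st3 [440.4 116.4  50. ]
st4 [603.  125.3  50. ]
nest [533.8  37.   60. ]
kw [ 548.1 -111.1   53. ]
sqhead [ 439.7 -334.4   52. ]
rd [ 495.5 -307.1   52. ]
```

View pics/d.png

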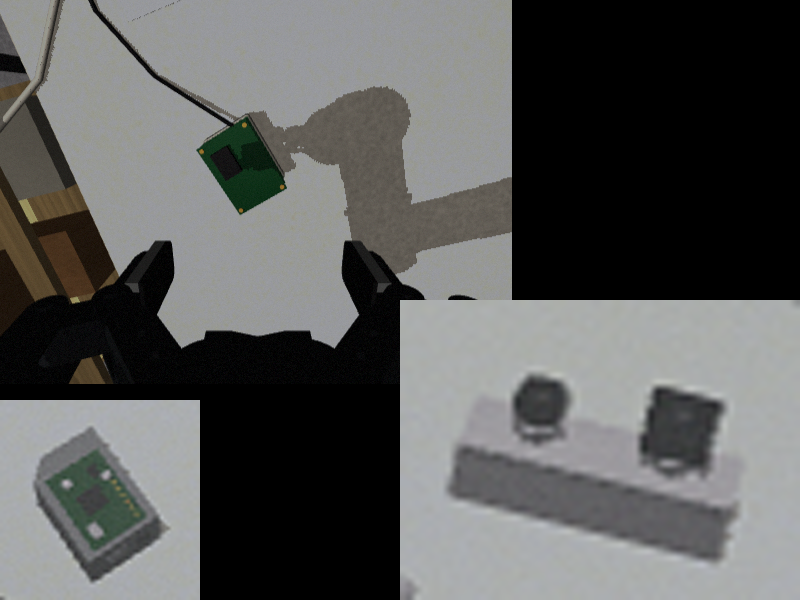

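The key crop shows the square head on the robot side of the stand (the right one in the side view) and the round head in the other slot. They are at about (438,-334) and (495,-307), 62 mm apart against 60 nominal. I'll move the wrist over the module.

>>> apply_moves --fingers '[0, 0, 0, 0, 0, 0, 0, 0, 0, 0]' --pt "3.8 -2.9 -1" --pt "7.6 -5.8 -2" --pt "11.4 -8.7 -3" --pt "15.2 -11.6 -4" --pt "19 -14.5 -5" --pt "22.8 -17.4 -6" --pt "26.6 -20.3 -7" --pt "30.5 -23.5 -7.3" --pt "30.5 -23.5 -7.3" --pt "30.5 -23.5 -7.3" --yaw '[0, 0, 0, 0, 0, 0, 0, 0, 0, 0]'

```text
clock: 1.15
position: [457.3, 370.1, 330.3]
ee_rot: [0.992, -0.124, -0.0, 0.001]
contact_force: [-0.9, 0.3, 0.1]
gripper_width: 85.5
```

Run:
```python
from h import *
c,K,W=cam("wrist"); np.savez("w1.npz",c=c,K=K,W=W); cv2.imwrite("pics/e.png",cv2.resize(c,(800,600)))
s=read_state();print(s["position"],s["joints"].round(2) if hasattr(s["joints"],'round') else s["joints"])
```

```text
[456.59815778 370.9614834  330.58998215] [ 0.96  0.39 -0.19  0.   -1.    0.37]
```

View pics/e.png

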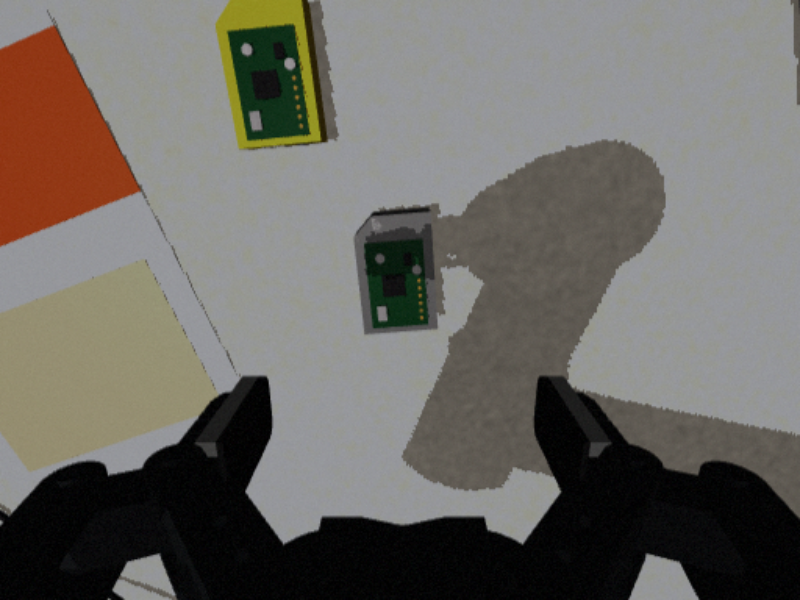

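The wrist view shows the grey module. Its top corners are about (432,210), (437,327) and (365,333), with the cut from (357,235) to (373,213), so +x is image-up and +y image-left. The yellow one is at top left.

Run:
```python
from h import *
d=np.load("w1.npz");c,K,W=d["c"],d["K"],d["W"]
P={n:plane(K,W,np.array(p)*.64,24)[:2] for n,p in dict(ca=(357,235),cb=(373,213),tr=(432,210),br=(437,327),bl=(365,333)).items()}
for n in P: print(n,P[n].round(1))
D=lambda a,b:np.linalg.norm(P[a]-P[b])
A=lambda a,b:np.degrees(np.arctan2(*(P[a]-P[b])[::-1]))
print("right len",D('tr','br'),A('tr','br'),"bottom",D('bl','br'),A('bl','br')-90,"left",D('ca','bl'),A('ca','bl'),"top",D('cb','tr'),"cut",D('ca','cb'))
print("mid",(P['tr']+P['bl'])/2)
# green board
g=cv2.cvtColor(c,cv2.COLOR_BGR2HSV); m=cv2.inRange(g,(40,60,20),(90,255,255)); m[:120]=0; 
m=cv2.morphologyEx(m,cv2.MORPH_CLOSE,np.ones((9,9)))
cs=max(cv2.findContours(m,0,2)[0],key=cv2.contourArea)[:,0].astype(float)
q=np.array([plane(K,W,p,24)[:2] for p in cs],np.float32); print(cv2.minAreaRect(q))
```

```text
ca [491.4 388.9]
cb [501.9 375.9]
tr [494.9 341. ]
br [420.7 355. ]
bl [428.2 401.5]
right len 75.49236588793097 -10.6262112279131 bottom 47.132247988916475 -9.149758439402959 left 64.47907046183543 -11.261582004071023 top 35.55900738200189 cut 16.681076187246155
mid [461.51698201 371.27332016]
((455.2472839355469, 373.4495544433594), (36.309139251708984, 56.05671691894531), 80.27394104003906)
```

>>> apply_moves --fingers '[0, 0, 0, 0, 0, 0, 0, 0, 0, 0]' --pt "0.5 0 -2" --pt "0.5 0 -5" --pt "0.5 0 -8" --pt "0.5 0 -11" --pt "0.5 0 -13" --pt "0.5 0 -14.5" --pt "0.5 0 -15.3" --pt "0.5 0 -15.4" --pt "0.5 0 -15.4" --pt "0.5 0 -15.4" --yaw '[4, 4, 4, 4, 4, 4, 4, 4, 4, 4]'

```text
clock: 2.2
position: [461.6, 371.6, 177.7]
ee_rot: [0.996, -0.088, 0.0, 0.0]
contact_force: [0.6, 0.6, 0.4]
gripper_width: 85.4
```

>>> apply_moves --fingers '[0.2, 0.4, 0.6, 0.8, 0.9, 0.9, 0.9, 0.9, 0.9, 0.9]' --pt "0 0 0" --pt "0 0 0" --pt "0 0 0" --pt "0 0 0" --pt "0 0 0" --pt "0 0 0" --pt "0 0 0" --pt "0 0 0" --pt "0 0 0" --pt "0 0 0" --yaw '[0, 0, 0, 0, 0, 0, 0, 0, 0, 0]'

```text
clock: 3.2
position: [461.9, 371.9, 178.7]
ee_rot: [0.996, -0.087, 0.001, -0.001]
contact_force: [-1.1, 0.1, 5.8]
gripper_width: 46.6
```

>>> apply_moves --fingers '[0.9, 0.9, 0.9, 0.9, 0.9, 0.9, 0.9, 0.9, 0.9, 0.9]' --pt "0 0 3" --pt "0 0 7" --pt "0 0 11" --pt "0 -3 15" --pt "0 -7 16" --pt "-1 -12 16" --pt "-1 -16.5 16" --pt "-2 -21 16" --pt "-2 -25.5 16" --pt "-2 -30 16" --yaw '[0, 0, 0, 3, 6, 9, 12, 15, 15.5, 15.5]'

```text
clock: 4.2
position: [440.9, 70.0, 338.3]
ee_rot: [0.999, 0.048, 0.0, -0.001]
contact_force: [2.0, -0.4, -0.8]
gripper_width: 46.7
```

>>> apply_moves --fingers '[0.9, 0.9, 0.9, 0.9]' --pt "-1 -2 0" --pt "-1 -2 0" --pt "-1 -2 0" --pt "-1 -2 0" --yaw '[0, 0, 0, 0]'

```text
clock: 4.6
position: [431.2, 50.6, 338.2]
ee_rot: [0.999, 0.048, 0.001, -0.001]
contact_force: [0.7, 0.2, -0.8]
gripper_width: 46.8
```

Run:
```python
from h import *
c,K,W=cam("wrist"); np.savez("w2.npz",c=c,K=K,W=W); cv2.imwrite("pics/f.png",cv2.resize(c,(800,600)))
s=read_state();print(s["position"],s["ee_rot"],s["gripper_width"],s["contact_force"])
```

```text
[431.19722525  50.76180661 338.17740706] [ 9.98823612e-01  4.84838531e-02  4.64167680e-04 -7.01262185e-04] 46.47254947117611 [-0.04991332 -0.67132392 -1.4491504 ]
```

View pics/f.png

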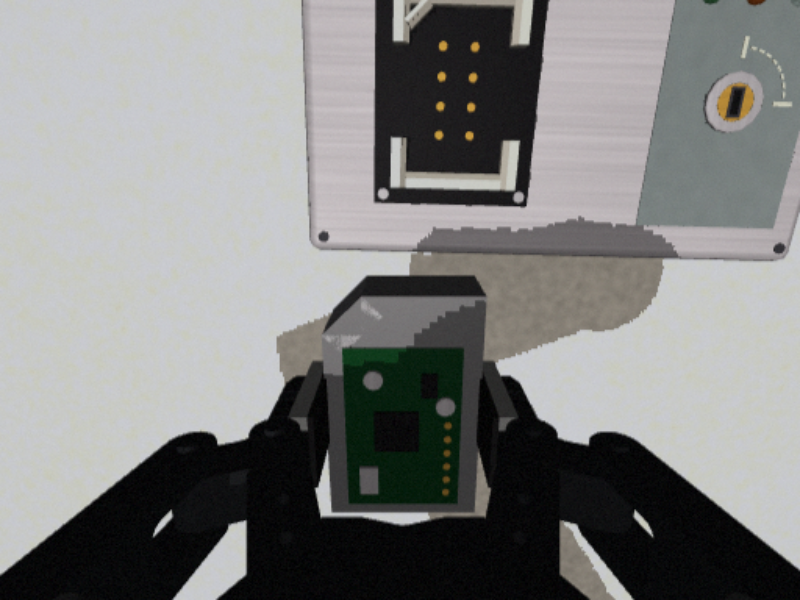

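The wrist view shows the module held square. The nest's lower part is at (460,100) with its pins, and the key switch is at (737,102) with a clockwise arc mark. I'll back off a little so the whole nest is in view.

>>> apply_moves --fingers '[0.9, 0.9, 0.9, 0.9]' --pt "-2 -1 3" --pt "-3 -2 5" --pt "-3 -2 5" --pt "-3 -2 5" --yaw '[0, 0, 0, 0]'

```text
clock: 5.05
position: [401.3, 31.4, 388.1]
ee_rot: [0.999, 0.049, 0.001, -0.001]
contact_force: [0.9, -0.3, -0.2]
gripper_width: 46.8
```

Run:
```python
from h import *
c,K,W=cam("wrist"); np.savez("w3.npz",c=c,K=K,W=W)
s=read_state();print(s["position"],s["ee_rot"])
# crop 200x150 region around nest -> 4x
cc=np.array([proj(K,W,p) for p in [(534,37,60),(548,-111,53)]]);print(cc)
x0,y0=int(cc[0][0])-70,max(0,int(cc[0][1])-75)
print(x0,y0)
a=cv2.resize(c[y0:y0+150,x0:x0+200],(800,600),interpolation=cv2.INTER_CUBIC)
cv2.imwrite("pics/g.png",a)
```

```text
[401.33990306  31.36528537 387.51681793] [ 9.98806124e-01  4.88441553e-02  6.87802720e-05 -7.55422640e-04]
[[265.98930815  34.67687807]
 [423.15928282  36.79740387]]
195 0
```

View pics/g.png

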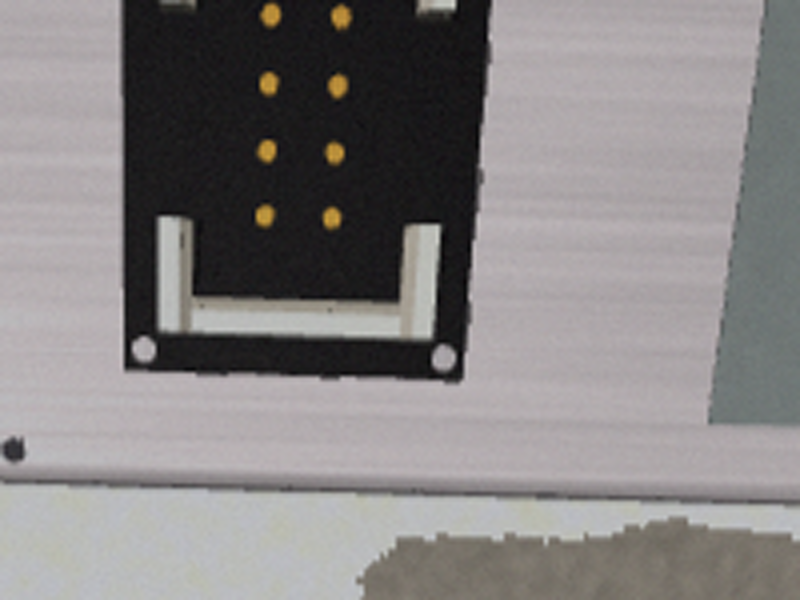

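The camera's tilt means I need to move forward instead, so the nest drops into view above the held module.

>>> apply_moves --fingers '[0.9, 0.9, 0.9, 0.9]' --pt "3 0.5 -2" --pt "6 1 -4" --pt "6.4 1.2 -4" --pt "6.4 1.2 -4" --yaw '[0, 0, 0, 0]'

```text
clock: 5.5
position: [466.2, 44.0, 345.5]
ee_rot: [0.999, 0.049, -0.002, 0.0]
contact_force: [0.1, 0.5, -1.3]
gripper_width: 46.4
```

Run:
```python
from h import *
c,K,W=cam("wrist"); np.savez("w3.npz",c=c,K=K,W=W)
s=read_state();print(s["position"],s["ee_rot"])
cc=np.array([proj(K,W,p) for p in [(534,37,60),(548,-111,53)]]);print(cc)
a=cv2.resize(c[0:240,192:512],(800,600),interpolation=cv2.INTER_CUBIC)
cv2.imwrite("pics/g2.png",a)
```

```text
[465.51133622  43.72615606 346.33841243] [ 9.98801440e-01  4.89260069e-02 -1.36838334e-03 -2.38802987e-04]
[[273.22969519 108.09312986]
 [443.88506857 108.41826037]]
```

View pics/g2.png

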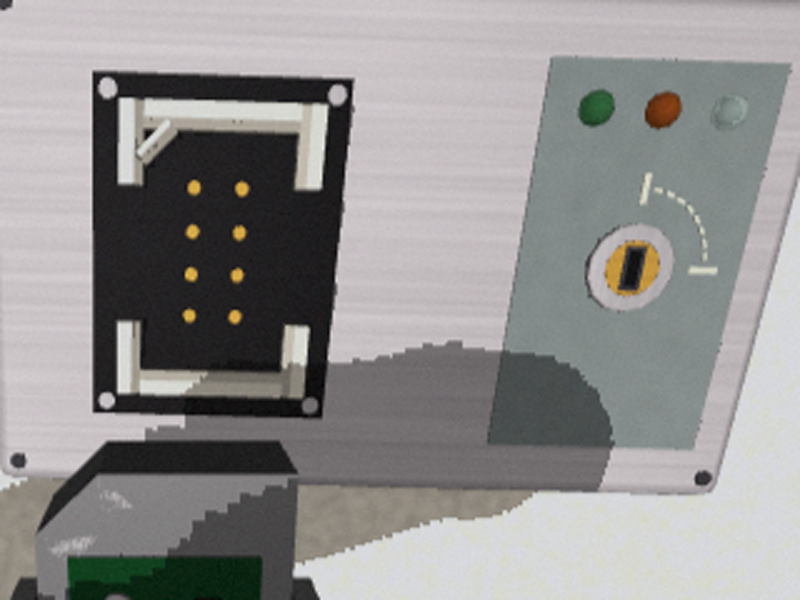

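The view shows the nest at about (215,245), with plate corners (93,71), (353,79), (322,417), (94,412), its cut corner at upper left as expected, and the keyway at (632,268).

Run:
```python
from h import *
d=np.load("w3.npz");K,W=d["K"],d["W"]
f=lambda p,z:plane(K,W,(p[0]/2.5+192,p[1]/2.5),z)[:2]
def rep(n,ps,z):
    q=np.array([f(p,z) for p in ps]); e=np.roll(q,-1,0)-q
    print(n,q.mean(0).round(1),"len",np.linalg.norm(e,axis=1).round(1),"ang",(np.degrees(np.arctan2(e[:,1],e[:,0]))%90).round(1))
    return q.mean(0)
rep("plate",[(93,71),(353,79),(322,417),(94,412)],54)
rep("screws",[(107,88),(338,95),(310,405),(107,400)],54)
n=rep("wallouter",[(118,98),(327,104),(307,397),(118,393)],62)
rep("pins",[(194,188),(242,189),(235,317),(190,316)],55)
k=f((632,268),53); print("kw",k,"nest-kw",n-k,np.linalg.norm(n-k),np.degrees(np.arctan2(*(n-k)[::-1]))-90)
slot=[f(p,53) for p in[(634,246),(631,291)]]; print("slot ang",np.degrees(np.arctan2(*(slot[0]-slot[1])[::-1])))
rep("console",[(-0,470),(712,490),(0,470),(712,490)],50)
# held module, tool-frame
d=np.load("w2.npz");K2,W2=d["K"],d["W"]
ps=dict(tr=(487,297),br=(477,512),bl=(330,512),ca=(323,335),cb=(360,297))
for tz in(183.5,):
    q={a:plane(K2,W2,np.array(p)*.64,tz)[:2] for a,p in ps.items()}
    D=lambda a,b:np.linalg.norm(q[a]-q[b]);A=lambda a,b:np.degrees(np.arctan2(*(q[a]-q[b])[::-1]))
    print(D('tr','br'),A('tr','br'),D('bl','br'),A('bl','br')-90,A('ca','bl'),D('ca','bl'),D('cb','tr'))
    m=(q['tr']+q['bl'])/2; print("mid",m,"rel TCP",m-np.array([431.2,50.7]),"toolx ang",2*np.degrees(np.arctan2(.0485,.9988)))
```

```text
plate [538.9  33.1] len [ 83.6 111.3  83.8 111.8] ang [4.  4.2 4.3 4.1]
screws [538.7  33. ] len [ 74.7 102.2  74.2 102.4] ang [4.  4.  4.2 4.3]
wallouter [538.9  32.9] len [65.8 93.6 66.8 93.9] ang [4.1 5.1 4.4 4.5]
pins [539.6  33.2] len [16.  42.  15.8 42. ] ang [4.5 4.1 4.3 4.4]
kw [ 549.07301904 -111.49520298] nest-kw [-10.17770987 144.37999921] 144.7382808759712 4.032253646509702
slot ang 12.707186568448984
console [462.4 -31.3] len [273.8 273.8 273.8 273.8] ang [3.9 3.9 3.9 3.9]
75.72885009066357 6.141251337419036 49.413923628068396 5.602427556389088 4.674187266215978 64.04314807913198 36.4252036205271
mid [429.88156053  50.38874116] rel TCP [-1.31843947 -0.31125884] toolx ang 5.560000613055919
```

The numbers agree: nest to keyway is 144.7 mm (145 expected), plate and wall lengths match, and tester yaw is 4.15°. Moving above the nest.

>>> apply_moves --fingers '[0.9, 0.9, 0.9, 0.9, 0.9, 0.9]' --pt "3 -0.4 0" --pt "6 -0.8 -2" --pt "7.45 -1.05 -5" --pt "7.45 -1.05 -8" --pt "7.45 -1.05 -8.4" --pt "7.45 -1.05 -8.4" --yaw '[-1.4, -1.4, -1.4, -1.4, -1.4, -1.4]'

```text
clock: 6.15
position: [539.5, 33.2, 262.5]
ee_rot: [0.999, 0.037, -0.002, 0.0]
contact_force: [-0.0, 0.1, -0.8]
gripper_width: 46.6
```

Run:
```python
from h import *
print(read_state()["position"],read_state()["ee_rot"])
c,K,W=cam("wrist"); np.savez("w4.npz",c=c,K=K,W=W)
d,K2,W2=cam("side"); u,v=proj(K2,W2,(539,33,80)).astype(int)
o=np.zeros((600,800,3),np.uint8); o[:384,:512]=c; o[384:,:288]=cv2.resize(d[v-27:v+27,u-36:u+36],(288,216),interpolation=cv2.INTER_CUBIC)
o=cv2.resize(c[100:400],(800,469)); o2=cv2.resize(d[v-30:v+30,u-40:u+40],(800,600),interpolation=cv2.INTER_CUBIC)
cv2.imwrite("pics/i.png",np.hstack([cv2.resize(o,(400,300)),cv2.resize(o2,(400,300))]))
```

```text
[539.53130636  33.23359939 262.47945542] [ 9.99311987e-01  3.70353745e-02 -1.98074771e-03  1.04565985e-04]
```

View pics/i.png

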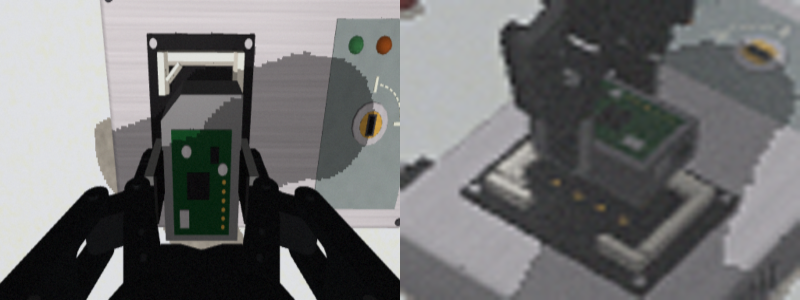

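The module hangs level above the pocket with the cut corners aligned. Lowering it.

>>> apply_moves --fingers '[0.9, 0.9, 0.9, 0.9, 0.9, 0.9, 0.9, 0.9, 0.9]' --pt "0.05 0 -0.8" --pt "0.05 0 -1.5" --pt "0.05 0 -1.9" --pt "0.05 0 -2.1" --pt "0.05 0 -2.2" --pt "0.05 0 -2.3" --pt "0.05 0 -2.4" --pt "0.05 0 -2.5" --pt "0.05 0 -2.5" --yaw '[0, 0, 0, 0, 0, 0, 0, 0, 0]'

```text
clock: 7.15
position: [540.7, 33.5, 239.2]
ee_rot: [0.999, 0.037, 0.0, -0.001]
contact_force: [0.4, 0.3, -0.8]
gripper_width: 46.7
```

>>> apply_moves --fingers '[0.9, 0.9, 0.9, 0.9, 0.9, 0.9]' --pt "0 0 -0.1" --pt "0 0 -0.2" --pt "0 0 -0.3" --pt "0 0 -0.4" --pt "0 0 -0.45" --pt "0 0 -0.45" --yaw '[0, 0, 0, 0, 0, 0]'

```text
clock: 7.75
position: [540.7, 33.5, 234.6]
ee_rot: [0.999, 0.037, 0.0, -0.0]
contact_force: [-1.0, -0.3, -0.8]
gripper_width: 46.6
```

>>> apply_moves --fingers '[0.9, 0.9, 0.9, 0.9, 0.9]' --pt "0 0 -0.1" --pt "0 0 -0.2" --pt "0 0 -0.25" --pt "0 0 -0.25" --pt "0 0 -0.25" --yaw '[0, 0, 0, 0, 0]'

```text
clock: 8.25
position: [540.7, 33.5, 232.6]
ee_rot: [0.999, 0.037, 0.0, -0.0]
contact_force: [-1.8, -0.0, 5.8]
gripper_width: 46.5
```

>>> apply_moves --fingers '[0.6, 0.4, 0.2, 0, 0, 0, 0, 0, 0, 0]' --pt "0 0 0" --pt "0 0 0" --pt "0 0 0" --pt "0 0 0" --pt "0 0 0" --pt "0 0 2" --pt "0 0 5" --pt "-3 0 8" --pt "-6 -0.5 11" --pt "-6 -1 11" --yaw '[0, 0, 0, 0, 0, 0, 0, 0, 0, 0]'

```text
clock: 9.25
position: [478.8, 23.3, 346.7]
ee_rot: [0.999, 0.038, 0.004, -0.002]
contact_force: [0.3, 0.6, 0.2]
gripper_width: 85.3
```

Run:
```python
from h import *
print(read_state()["position"],read_state()["ee_rot"])
c,K,W=cam("wrist"); np.savez("w5.npz",c=c,K=K,W=W)
u,v=proj(K,W,(539,33,75)).astype(int);print(u,v)
d,K2,W2=cam("side");np.savez("s5.npz",c=d,K=K2,W=W2); u2,v2=proj(K2,W2,(539,33,70)).astype(int)
o2=cv2.resize(d[v2-30:v2+30,u2-20:u2+20],(400,600),interpolation=cv2.INTER_CUBIC)
y0=max(0,v-90);a=cv2.resize(c[y0:y0+180,u-60:u+60],(400,600),interpolation=cv2.INTER_CUBIC);print(y0,u-60)
cv2.imwrite("pics/j.png",np.hstack([a,o2]))
```

```text
[478.84634993  23.28259757 346.731986  ] [ 0.9992687   0.03802752  0.00368021 -0.00156013]
251 120
30 191
```

View pics/j.png

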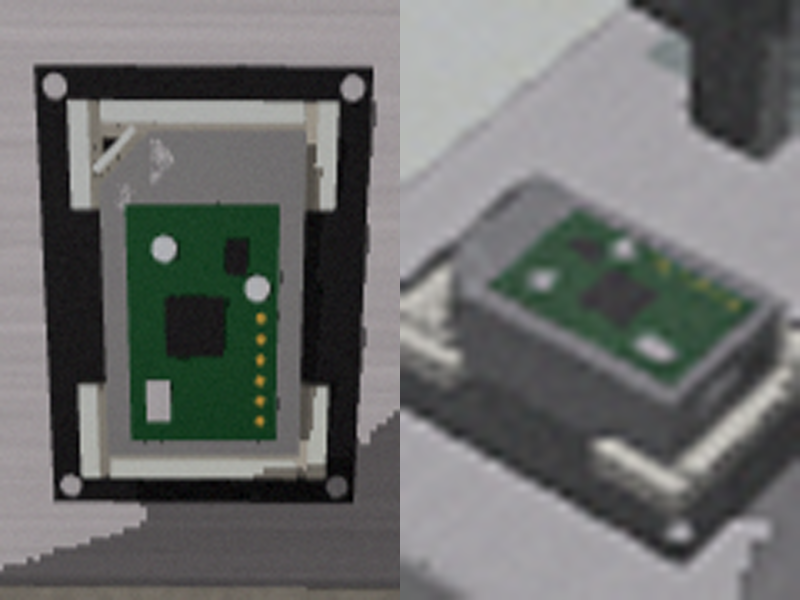

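The module is seated flat and square, with the cut corner matching the filled corner. Next, the key stand.

>>> apply_moves --fingers '[0, 0, 0, 0, 0, 0, 0, 0, 0, 0]' --pt "-0.5 -4 0" --pt "-1 -8.5 0" --pt "-1.5 -13 0" --pt "-2 -17.5 0" --pt "-2.5 -22 0" --pt "-3 -26.5 0" --pt "-4 -31 0" --pt "-5 -35.5 0" --pt "-5 -35.5 0" --pt "-5 -35.5 0" --yaw '[4, 8, 12, 16, 20, 22, 22, 22, 22, 22]'

```text
clock: 10.35
position: [430.2, -333.1, 341.5]
ee_rot: [0.974, 0.226, -0.0, -0.002]
contact_force: [0.5, 0.3, -0.5]
gripper_width: 85.4
```

Run:
```python
from h import *
print(read_state()["position"],read_state()["ee_rot"],read_state()["joints"])
c,K,W=cam("wrist"); np.savez("w6.npz",c=c,K=K,W=W)
a=cv2.resize(c[:288,64:448],(800,600),interpolation=cv2.INTER_CUBIC)
cv2.imwrite("pics/k.png",a)
```

```text
[ 430.17769914 -333.0716845   341.48955628] [ 9.74200656e-01  2.25672202e-01 -9.92200183e-05 -2.26468553e-03] [-0.36160768  0.30455201 -0.28105959 -0.00437833 -0.98787123  2.3900862 ]
```

View pics/k.png

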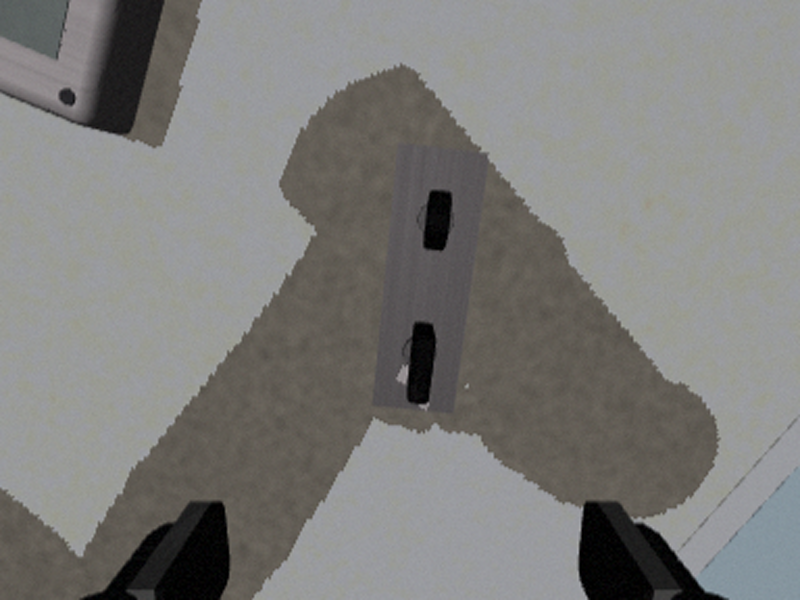

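Both keys are visible. The lower one, at (420,362) with the wide head of about 80 px, is the square one, near the robot. The upper one, at (438,220) with about 60 px, is the round one. The block's corners are (400,145), (488,153), (453,412), (374,405).

Run:
```python
from h import *
d=np.load("w6.npz");c,K,W=d["c"],d["K"],d["W"]
f=lambda p,z:plane(K,W,(p[0]/2.08333+64,p[1]/2.08333),z)[:2]
q=np.array([f(p,30) for p in[(400,145),(488,153),(453,412),(374,405)]]);e=np.roll(q,-1,0)-q
print("block",q.mean(0),np.linalg.norm(e,axis=1),np.degrees(np.arctan2(e[:,1],e[:,0]))%90)
x=(q[0]+q[1]-q[2]-q[3]);x/=np.linalg.norm(x);print("axis",np.degrees(np.arctan2(x[1],x[0])),"slots",q.mean(0)-30*x,q.mean(0)+30*x)
m=cv2.inRange(cv2.cvtColor(c,cv2.COLOR_BGR2GRAY),0,32); m[:60]=0;m[210:]=0;m[:,:240]=0;m[:,300:]=0
for k in cv2.findContours(m,0,2)[0]:
    if cv2.contourArea(k)<60: continue
    p=k[:,0].astype(float); w=np.array([plane(K,W,a,68)[:2] for a in p],np.float32)
    (cx,cy),s,an=cv2.minAreaRect(w); print(p.mean(0).round(1),(cx,cy),s,an)
print("cam",W[:3,3],"proj of slot head top",proj(K,W,np.append(q.mean(0)-30*x,68)))
y=np.array([-x[1],x[0]]);h=q.mean(0)-30*x
print([((proj(K,W,np.append(h+a*x*15+b*y*4.5,z))-[64,0])*2.0833).round(0).tolist() for z in(68,36) for a in(-1,1) for b in(1,-1)])
```

```text
block [ 470.54904735 -324.70249624] [ 38.22235798 119.12870067  38.89640892 118.86175317] [21.23331652 20.17375568 20.81883676 19.84687429]
axis 20.010498312488743 slots [ 442.36014925 -334.96826576] [ 498.73794545 -314.43672671]
[266.5 173.5] (444.9151916503906, -332.832275390625) (34.065677642822266, 9.7012357711792) 21.62065315246582
[273.5 106.6] (498.6930847167969, -312.86737060546875) (21.319700241088867, 9.13895034790039) 21.283296585083008
cam [ 497.93266996 -299.87546585  310.85425259] proj of slot head top [266.82834681 178.00298908]
[[408.0, 404.0], [429.0, 406.0], [416.0, 334.0], [438.0, 337.0], [408.0, 383.0], [427.0, 385.0], [415.0, 320.0], [434.0, 322.0]]
```

Block size, slot positions and head outline all agree: square key at (442.4,-335.0), axis 20.4°. Descending to grip it.

>>> apply_moves --fingers '[0, 0, 0, 0, 0, 0, 0, 0, 0, 0]' --pt "0.6 -0.1 -2" --pt "1.2 -0.2 -5" --pt "1.2 -0.2 -8" --pt "1.2 -0.2 -10" --pt "1.2 -0.2 -11.5" --pt "1.2 -0.2 -12.5" --pt "1.2 -0.2 -12.85" --pt "1.2 -0.2 -12.85" --pt "1.2 -0.2 -12.85" --pt "1.2 -0.2 -12.85" --yaw '[-3, -5.7, -5.7, -5.7, -5.7, -5.7, -5.7, -5.7, -5.7, -5.7]'

```text
clock: 11.4
position: [442.8, -334.2, 214.3]
ee_rot: [0.984, 0.178, 0.001, -0.002]
contact_force: [-0.0, -0.4, -0.3]
gripper_width: 85.4
```

>>> apply_moves --fingers '[0.2, 0.4, 0.6, 0.7, 0.8, 0.9, 1, 1, 1, 1]' --pt "0 0 0" --pt "0 0 0" --pt "0 0 0" --pt "0 0 0" --pt "0 0 0" --pt "0 0 0" --pt "0 0 0" --pt "0 0 0" --pt "0 0 0" --pt "0 0 0" --yaw '[0, 0, 0, 0, 0, 0, 0, 0, 0, 0]'

```text
clock: 12.4
position: [442.8, -334.2, 214.4]
ee_rot: [0.984, 0.178, 0.001, -0.001]
contact_force: [-1.1, -0.7, 0.9]
gripper_width: 8.1
```

>>> apply_moves --fingers '[1, 1, 1, 1, 1, 1, 1, 1, 1, 1]' --pt "0 0 2" --pt "0 0 4.5" --pt "0 0 7" --pt "0.5 3 8.5" --pt "1 7 8.5" --pt "2 11 8.5" --pt "3 15 8.5" --pt "4 19 8.5" --pt "4.7 22 8.5" --pt "4.7 22 8.5" --yaw '[0, 0, 0, -4, -8, -12, -16.3, -16.3, -16.3, -16.3]'

```text
clock: 13.4
position: [490.5, -111.3, 299.4]
ee_rot: [0.999, 0.039, 0.002, -0.002]
contact_force: [0.6, -0.5, -1.1]
gripper_width: 7.9
```

```bash
cat > kw.py <<'E'
from h import *
def kw(tag):
    s=read_state(); c,K,W=cam("wrist"); np.savez(tag,c=c,K=K,W=W)
    print(s["position"].round(2),"tool x deg",2*np.degrees(np.arctan2(s["ee_rot"][1],s["ee_rot"][0])),"w",s["gripper_width"])
    m=cv2.inRange(cv2.cvtColor(c,cv2.COLOR_BGR2HSV),(12,120,60),(30,255,255))
    u,v=proj(K,W,(549,-111,53)); print("pred",u,v)
    k=np.zeros_like(m); cv2.circle(k,(int(u),int(v)),30,255,-1); m&=k
    p=np.argwhere(m>0)[:,::-1]; print(len(p))
    w=np.array([plane(K,W,a,53)[:2] for a in p],np.float32)
    print("enclosing circle",cv2.minEnclosingCircle(w))
    # dark slot inside brass hull
    h=cv2.convexHull(p.astype(np.int32)); f=np.zeros_like(m); cv2.fillConvexPoly(f,h,255)
    sl=np.argwhere((cv2.erode(f,np.ones((3,3)))>0)&(cv2.cvtColor(c,cv2.COLOR_BGR2GRAY)<60))[:,::-1]
    ws=np.array([plane(K,W,a,53)[:2] for a in sl],np.float32); print("slot",len(sl),ws.mean(0),cv2.minAreaRect(ws))
    return c,K,W
E
python3 -c "from kw import *; kw('w7.npz')"
```

```text
[ 490.49 -111.34  299.43] tool x deg 4.479749204092681 w 7.873972734580216
pred 263.88431480614486 124.59829675745819
307
enclosing circle ((549.1492919921875, -111.11693572998047), 9.10568618774414)
slot 125 [ 549.1083  -111.09856] ((549.0520629882812, -111.3897476196289), (12.332525253295898, 5.760800361633301), 0.9940673112869263)
```

The keyway measures (549.1,-111.2) from two poses, in agreement. Moving above it and checking the key in hand.

>>> apply_moves --fingers '[1, 1, 1, 1, 1, 1]' --pt "2 0 0" --pt "4 0 -1" --pt "5.5 0 -2" --pt "5.9 0 -2.7" --pt "5.9 0 -2.7" --pt "5.9 0 -2.7" --yaw '[-0.3, -0.3, -0.3, -0.3, -0.3, -0.3]'

```text
clock: 14.05
position: [548.3, -113.2, 272.1]
ee_rot: [0.999, 0.035, 0.001, -0.001]
contact_force: [-0.1, -0.2, -0.8]
gripper_width: 8.3
```

Run:
```python
from h import *
s=read_state();p=s["position"];print(p,2*np.degrees(np.arctan2(s["ee_rot"][1],s["ee_rot"][0])))
o=[]
zt=p[2]-214.4+6
for n in("side","wrist","scene"):
    c,K,W=cam(n);np.savez(n+"8.npz",c=c,K=K,W=W)
    t=proj(K,W,(p[0]-.6,p[1],zt)); k=proj(K,W,(549.1,-111.2,53)); print(n,"tip",t,"kw",k,"zt",zt)
    if n=="scene":continue
    x0,y0=int((t[0]+k[0])/2)-24,int((t[1]+k[1])/2)-40
    print(x0,y0); o.append(cv2.resize(c[max(0,y0):max(0,y0)+72,x0:x0+48],(400,600),interpolation=cv2.INTER_CUBIC))
cv2.imwrite("pics/l.png",np.hstack(o))
```

```text
[ 548.28824081 -113.19566646  272.0521017 ] 4.045159677789274
side tip [301.75660757 179.72713902] kw [300.52643225 182.87167749] zt 63.65210170430706
277 141
wrist tip [258.03121965 219.50619133] kw [255.34097556 211.41883188] zt 63.65210170430706
232 175
scene tip [201.54739379 223.03376712] kw [202.90715016 225.87999837] zt 63.65210170430706
```

View pics/l.png

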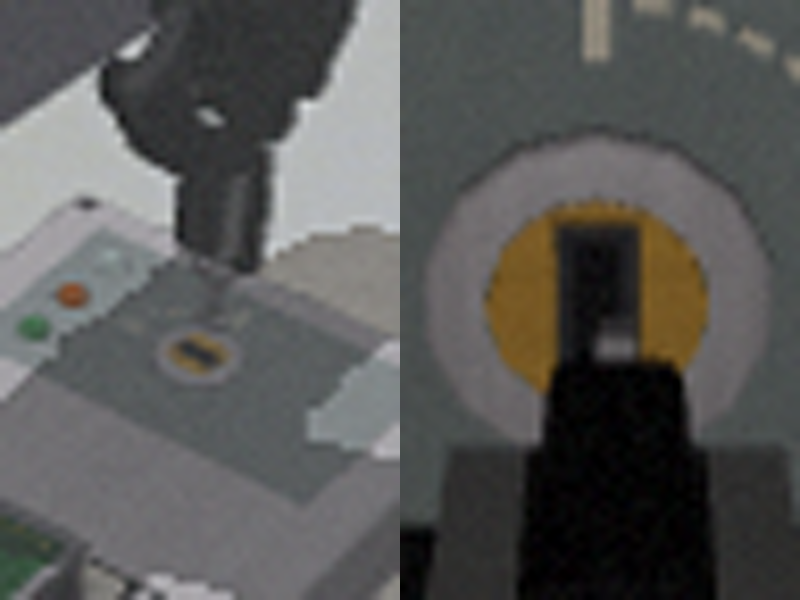

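Wrist crop: the blade tip at (615,345) lies about 1.4 mm to the right (-y) of the slot's centre line at x=598. That matches the measured TCP drift of 2 mm, so position readings are noisy. I'll check how noisy before correcting.

```bash
cat > avg.py <<'E'
from h import *
def avg(n=6,show=True):
    P=[];F=[];Q=[]
    for i in range(n):
        s=read_state();P.append(s["position"]);F.append(s["contact_force"]);Q.append(2*np.degrees(np.arctan2(s["ee_rot"][1],s["ee_rot"][0]))); get_image("side")
    P=np.array(P);
    print("pos",P.mean(0).round(2),"sd",P.std(0).round(2),"F",np.mean(F,0).round(2),"sd",np.std(F,0).round(2),"ang",np.mean(Q).round(2),"last",P[-1].round(2))
    return P.mean(0)
if __name__=="__main__": avg()
E
python3 avg.py; python3 -c "
from bench import *
for i in range(3): print(read_state()['position'])"
```

```text
pos [ 548.75 -112.69  272.84] sd [0.12 0.09 0.1 ] F [-0.11 -0.26 -0.56] sd [0.69 0.4  0.54] ang 4.1 last [ 548.91 -112.57  272.66]
[ 548.93429    -112.58352181  272.55916055]
[ 548.93429    -112.58352181  272.55916055]
[ 548.93429    -112.58352181  272.55916055]
```

>>> apply_moves --fingers '[1, 1, 1, 1, 1]' --pt "0.04 0.08 -0.3" --pt "0.08 0.15 -0.6" --pt "0.08 0.15 -0.7" --pt "0.08 0.15 -0.7" --pt "0.08 0.15 -0.7" --yaw '[0, 0, 0, 0, 0]'

```text
clock: 15.0
position: [549.8, -111.1, 265.5]
ee_rot: [0.999, 0.036, 0.001, -0.001]
contact_force: [0.6, -0.1, -0.4]
gripper_width: 8.2
```

Run:
```python
from avg import *
from kw import kw
avg(4)
c,K,W=kw("w9.npz")
p=avg(2)
# blade tip: bright pixels; slot column extents just above the tip
t=proj(K,W,(p[0]-.6,p[1],p[2]-208.4)); k=proj(K,W,(549.1,-111.2,53)); print("tip pred",t,"kw",k)
g=cv2.cvtColor(c,cv2.COLOR_BGR2GRAY)
v0,u0=int(k[1]),int(k[0])
print(u0-16,v0-12);print(g[v0-12:v0+9,u0-16:u0+17])
```

```text
pos [ 549.8  -111.08  265.57] sd [0.01 0.01 0.07] F [ 0.08 -0.38 -0.04] sd [0.4  0.16 0.42] ang 4.11 last [ 549.8  -111.08  265.64]
[ 549.79 -111.09  265.65] tool x deg 4.101067343677476 w 8.034732064439764
pred 257.74075741129155 217.70740497376156
237
enclosing circle ((549.310302734375, -111.08929443359375), 9.030229568481445)
slot 210 [ 549.13116 -110.96366] ((549.8099975585938, -110.77479553222656), (12.394147872924805, 11.601566314697266), 4.1578450202941895)
pos [ 549.77 -111.11  265.64] sd [0.01 0.   0.01] F [-0.18  0.32 -0.1 ] sd [0.12 0.16 0.14] ang 4.1 last [ 549.77 -111.11  265.64]
tip pred [257.90511498 219.95555754] kw [258.04584799 217.5908074 ]
242 205
[[107 113 115 113 117 118 109 111 111 110  98  87  95  91  89  93 101  92
   88  79  89  93 107 106 110 108 108 111 108 108 108 102 106]
 [113 111 106 110 114 113 109 109 108 100  73  84  88  88  86  88  89  89
   86  85  90  80  87 105 106 112 111 115 105 106 102 109 108]
 [108 111 106 112 113 114 113 111  92  94  84  68  69  70  68  71  70  68
   69  70  68  77  89  94  99 112 107 108 108 107 104 106 106]
 [111 110 10
[... 1754 characters left out ...]
5 103 104 105]
 [107 105 101  87  88  88  91  73  11   7   6   0   5   7   7   3   0   0
    2   8   1   9   8   3  71  86  91  88  90  83 102 106 102]
 [106 106 105  88  89  88  87  53   8   4   8   3  11   1   0   2   2   1
    3   4   4   5   7   6  63  85  86  86  86  98  99 100 103]
 [104 106 104 102  92  87  91  44   3  11   1   9   7   0   4   3   5   7
    8   8   8  12   1   4  46  87  87  88  91 102 101 103 101]
 [104 106 101 108  95  90  88  44   5   1   1   7   7   0   7   0   8   7
    3   6   2   7   8   5  41  89  88  94 101 103 101 101 101]
 [103 106 101 105 105 100  95  32   9   8   4   4   1   2   1   5   3  11
    3   5   7   3   4   6  42  90  89 101 104 101 100 101 103]]
```

Run:
```python
from h import *
d=np.load("w9.npz");K,W=d["K"],d["W"]
for r in(217.5,218.0): print(plane(K,W,(257.5,r),87.2)[:2]-np.array([549.78,-111.1]))
print("slot +x end",[plane(K,W,(258,r),53)[:2] for r in(206.5,207.5)])
```

```text
[13.63944024  1.19741307]
[13.34330901  1.17621004]
slot +x end [array([ 557.08474201, -110.59310072]), array([ 556.37243243, -110.64446394])]
```

>>> apply_moves --fingers '[1, 1, 1, 1, 1, 1, 1, 1]' --pt "0.07 -0.03 0" --pt "0.07 -0.03 -0.1" --pt "0.07 -0.03 -0.2" --pt "0.07 -0.03 -0.3" --pt "0.07 -0.03 -0.4" --pt "0.07 -0.03 -0.5" --pt "0.07 -0.03 -0.6" --pt "0.07 -0.03 -0.6" --yaw '[0, 0, 0, 0, 0, 0, 0, 0]'

```text
clock: 16.15
position: [550.4, -111.4, 259.4]
ee_rot: [0.999, 0.036, 0.001, -0.001]
contact_force: [0.0, 0.6, -0.2]
gripper_width: 7.8
```

```bash
python3 avg.py
```

```text
pos [ 550.46 -111.39  259.6 ] sd [0.02 0.01 0.1 ] F [ 0.03  0.04 -0.41] sd [0.25 0.48 0.46] ang 4.1 last [ 550.48 -111.39  259.71]
```

>>> apply_moves --fingers '[1, 1, 1, 1, 1]' --pt "0 0 -0.1" --pt "0 0 -0.2" --pt "0 0 -0.3" --pt "0 0 -0.3" --pt "0 0 -0.3" --yaw '[0, 0, 0, 0, 0]'

```text
clock: 16.95
position: [550.3, -111.4, 256.4]
ee_rot: [0.999, 0.036, 0.001, -0.001]
contact_force: [-1.8, -0.1, 0.6]
gripper_width: 8.2
```

```bash
python3 avg.py
```

```text
pos [ 550.29 -111.42  256.49] sd [0.02 0.01 0.04] F [-0.92 -0.02 -0.89] sd [0.46 0.4  0.78] ang 4.1 last [ 550.32 -111.42  256.55]
```

About 5 mm in, with almost no force. Easing onwards in 1 mm steps with 0.5 mm wiggles across the faces.

>>> apply_moves --fingers '[1, 1, 1, 1, 1, 1, 1, 1, 1, 1]' --pt "-0.03 0.05 0" --pt "-0.03 0.05 -0.1" --pt "-0.03 -0.05 -0.1" --pt "-0.03 0.05 -0.1" --pt "-0.03 0.05 -0.2" --pt "-0.03 -0.05 -0.2" --pt "-0.03 0.05 -0.2" --pt "-0.03 0.05 -0.3" --pt "-0.03 -0.05 -0.3" --pt "-0.03 0.05 -0.3" --yaw '[0, 0, 0, 0, 0, 0, 0, 0, 0, 0]'

```text
clock: 18.25
position: [550.1, -111.3, 254.2]
ee_rot: [0.999, 0.036, 0.001, -0.001]
contact_force: [-2.1, -5.4, 5.6]
gripper_width: 7.6
```

```bash
python3 avg.py
```

```text
pos [ 550.01 -111.37  254.23] sd [0.04 0.04 0.01] F [-2.   -4.03  5.24] sd [0.17 0.71 0.52] ang 4.13 last [ 549.96 -111.41  254.24]
```

>>> apply_moves --fingers '[1, 1, 1, 1, 1, 1, 1, 1, 1, 1]' --pt "-0.04 -0.05 -0.1" --pt "-0.04 0.05 -0.1" --pt "-0.04 -0.05 -0.15" --pt "-0.04 0.05 -0.2" --pt "-0.04 -0.05 -0.2" --pt "-0.04 0.05 -0.25" --pt "-0.04 -0.05 -0.3" --pt "-0.04 0.05 -0.3" --pt "-0.04 -0.05 -0.35" --pt "-0.04 0 -0.35" --yaw '[0, 0, 0, 0, 0, 0, 0, 0, 0, 0]'

```text
clock: 19.55
position: [550.1, -111.4, 253.4]
ee_rot: [0.999, 0.037, 0.002, -0.0]
contact_force: [-4.1, -1.5, 14.0]
gripper_width: 8.1
```

```bash
python3 avg.py
```

```text
pos [ 550.08 -111.44  253.4 ] sd [0.01 0.02 0.01] F [-3.88 -0.77 14.31] sd [0.3  0.66 0.39] ang 4.19 last [ 550.1  -111.46  253.41]
```

>>> apply_moves --fingers '[1, 1, 1, 1, 1, 1, 1, 1, 1, 1]' --pt "-0.12 0.08 -0.15" --pt "-0.12 -0.08 -0.15" --pt "-0.12 0.08 -0.2" --pt "-0.12 -0.08 -0.2" --pt "-0.12 0.08 -0.25" --pt "-0.12 -0.08 -0.25" --pt "-0.12 0.08 -0.3" --pt "-0.12 -0.08 -0.3" --pt "-0.12 0.08 -0.35" --pt "-0.12 -0.08 -0.35" --yaw '[0, 0, 0, 0, 0, 0, 0, 0, 0, 0]'

```text
clock: 20.85
position: [549.5, -111.8, 253.1]
ee_rot: [0.999, 0.037, 0.004, -0.0]
contact_force: [-5.9, 6.4, 19.5]
gripper_width: 8.2
```

```bash
python3 avg.py
```

```text
pos [ 549.48 -111.74  253.12] sd [0.02 0.05 0.01] F [-5.24  3.53 18.21] sd [0.39 1.34 0.69] ang 4.26 last [ 549.49 -111.71  253.12]
```

>>> apply_moves --fingers '[1, 1, 1]' --pt "0 0.03 0.05" --pt "0 0.03 0.05" --pt "0 0.03 0.05" --yaw '[0, 0, 0]'

```text
clock: 21.45
position: [549.4, -111.4, 254.1]
ee_rot: [0.999, 0.037, 0.004, -0.0]
contact_force: [-2.3, -1.5, 7.1]
gripper_width: 8.0
```

```bash
sed -i 's/print("pos"/print("torq",np.round(s["wrist_torque"],2),"quat",np.round(s["ee_rot"],4));print("pos"/' avg.py; python3 avg.py
python3 - <<'E'
from h import *
c,K,W=cam("wrist");np.savez("w10.npz",c=c,K=K,W=W)
d=cv2.cvtColor(c,cv2.COLOR_BGR2GRAY)
# key head front face bottom edge & slot columns
k=proj(K,W,(549.1,-111.3,53)); u,v=int(k[0]),int(k[1]); print(u-16,v-16);print(d[v-16:v+6,u-16:u+17])
a=cv2.resize(c[v-60:v+60,u-40:u+40],(400,600),interpolation=cv2.INTER_CUBIC)
s,K,W=cam("side");u,v=proj(K,W,(549.1,-111.3,60)).astype(int);b=cv2.resize(s[v-30:v+30,u-20:u+20],(400,600),interpolation=cv2.INTER_CUBIC)
cv2.imwrite("pics/m.png",np.hstack([a,b]))
E
```

```text
torq [-0.19  0.93 -0.03] quat [ 9.993e-01  3.730e-02  3.700e-03 -3.000e-04]
pos [ 549.43 -111.38  254.06] sd [0.01 0.01 0.01] F [-2.59 -0.82  7.33] sd [0.49 0.38 0.52] ang 4.28 last [ 549.43 -111.39  254.06]
240 209
[[ 64  64  88 102 115 115 112 112 113 111 112 114 112 112 110 110 108 111
  108 112 112 110 110 108 109 109 110 113 112 111 106  95  73]
 [ 85  90 103 114 115 112 110 110 109 108 111 109 110 114 109 111 108 107
  110 108 105 108 108 109 108 108 112 110 110 108 109 104  94]
 [100 108 108 112 113 110 111 110 110 106 108 108 110 109 109 106 108  94
  105 111 111 108 106 106 106 108 108 111 109 110 109 106 102]
 [107 108 107 110 115 113 112 108 110 104 106 108  82  93  90  79  96  87
   85  87  78  92  92 106 106 106 110 108 109 107 106 104 102]
 [110 108 105 107 114 109 109 109 105 106  89  79  84  87  85  80  89  88
   87  86  82  90  77  66 103 107 107 106 106 103 102 101 101]
 [110 108 108 109 111 111 110 105  89  94  87  84  79  77  78  78  77  75
   78  78  75  69  72  78  93 100 106 107 105 104 103 104  99]
 [107 107 106 107 109 108 107  89  90  90  90  77  45  44  44 
[... 1430 characters left out ...]
6  85  86  99]
 [104 105  96  89  89  89  88  89  89  32   3   5   3   6   2   8   6  10
   12   3   0   6   1   3   9   1  37  88  89  86  88  93 100]
 [101 103  95  87  90  87  87  92  86  25  10   1   5   5   4  12   4   3
    2   2   4   1   1   8   6   0  26  86  89  88  86  89 101]
 [ 83  82  77  67  69  69  71  56  51  17   3   3   5   7   1   4   4   3
    1   3   3   3   6   4   6   4   0  49  65  65  69  67  80]
 [ 52  54  57  50  49  51  51  23  15  11   5   8   0   7   2   0   0   2
    7   3  12   3   3   1   6   2   7   9  27  49  49  50  51]
 [ 42  41  45  43  47  47  47  17   9   1   2   6   0   2   1   6   6   5
    8   4   5   4   6   8   2   6   4   4  18  44  44  44  48]]
```

Run:
```python
from h import *
d=np.load("w10.npz");K,W=d["K"],d["W"]
print(proj(K,W,(549.1,-111.2,53)))
for r in(217.3,218.0): print("headfront-15",plane(K,W,(257.5,r),75.7)[:2]-[15,1.1])
for r in(214.2,215): print("slot end",plane(K,W,(257.5,r),53)[:2])
for n in("w7.npz","w9.npz","wrist8.npz"):
    d=np.load(n);K,W=d["K"],d["W"];g=cv2.cvtColor(d["c"],cv2.COLOR_BGR2GRAY)
    u,v=proj(K,W,(549.1,-111.2,53)); col=g[:, int(u)-2:int(u)+3].mean(1); r=np.arange(int(v)-20,int(v)+12)
    print(n,u,v,r[0],col[r].round(0).astype(int).tolist())
```

```text
[256.82117583 225.34635749]
headfront-15 [ 548.99681736 -111.6319591 ]
headfront-15 [ 548.58324267 -111.66283503]
slot end [ 556.76142417 -111.06345113]
slot end [ 556.21993197 -111.1038769 ]
w7.npz 264.16931192723916 124.48059284461984 104 [164, 182, 186, 188, 190, 190, 191, 163, 161, 164, 103, 62, 47, 33, 33, 32, 32, 32, 31, 34, 31, 32, 32, 32, 30, 30, 29, 32, 29, 55, 62, 141]
w9.npz 258.0458479931447 217.59080740238088 197 [92, 115, 119, 118, 115, 114, 112, 105, 93, 88, 69, 43, 28, 18, 15, 13, 34, 40, 58, 82, 72, 30, 7, 4, 2, 2, 5, 5, 5, 5, 5, 4]
wrist8.npz 255.34097556177304 211.41883188317942 191 [84, 110, 119, 118, 116, 115, 115, 107, 93, 92, 67, 42, 30, 19, 13, 15, 14, 12, 16, 15, 14, 14, 23, 28, 41, 55, 46, 21, 3, 4, 3, 5]
```

View pics/m.png

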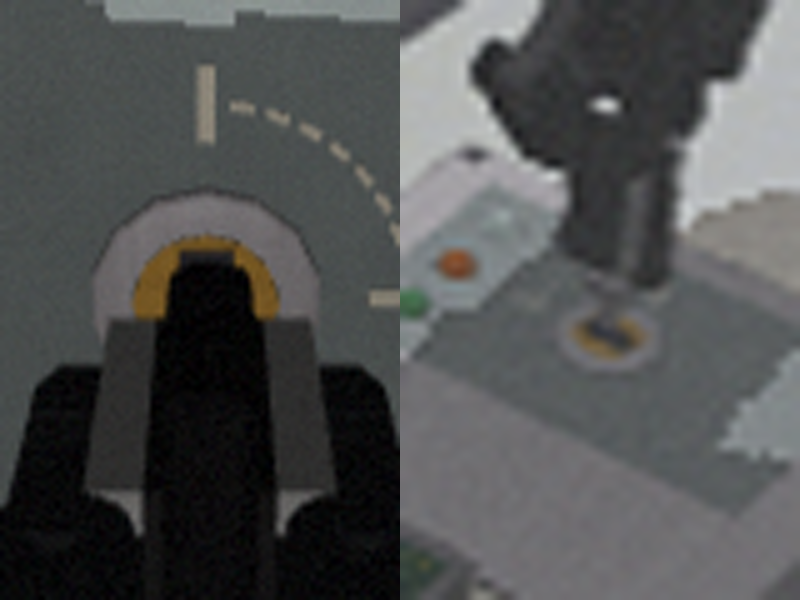

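The twelfth and last picture: the key stands upright over the slot with its blade in and the collar still about 16 mm above the face. The tool has tilted slightly under load (tip towards +x). I'll shift -x and use slower, fuller wiggles with a modest push.

>>> apply_moves --fingers '[1, 1, 1, 1, 1, 1, 1, 1, 1, 1]' --pt "-0.07 0.1 0" --pt "-0.07 0.1 -0.1" --pt "-0.07 -0.1 -0.1" --pt "-0.07 -0.1 -0.1" --pt "-0.07 0.1 -0.15" --pt "-0.07 0.1 -0.15" --pt "-0.07 -0.1 -0.15" --pt "-0.07 -0.1 -0.15" --pt "-0.07 0.05 -0.15" --pt "-0.07 0 -0.1" --yaw '[0, 0, 0, 0, 0, 0, 0, 0, 0, 0]'

```text
clock: 22.85
position: [549.1, -111.4, 253.9]
ee_rot: [0.999, 0.038, 0.004, -0.0]
contact_force: [-1.8, -0.4, 5.3]
gripper_width: 8.0
```

```bash
python3 avg.py
```

```text
torq [-0.3   0.7  -0.02] quat [ 9.993e-01  3.750e-02  4.400e-03 -2.000e-04]
pos [ 549.13 -111.35  253.89] sd [0.02 0.01 0.02] F [-2.32 -0.61  7.4 ] sd [0.57 0.2  1.1 ] ang 4.3 last [ 549.15 -111.34  253.88]
```

>>> apply_moves --fingers '[1, 1, 1, 1, 1]' --pt "0 0 0.2" --pt "0 0 0.4" --pt "0 0 0.4" --pt "0 0 0.4" --pt "0 0 0.4" --yaw '[0, 0, 0, 0, 0]'

```text
clock: 23.65
position: [549.2, -111.2, 257.6]
ee_rot: [0.999, 0.038, 0.004, -0.0]
contact_force: [-1.1, -0.8, -0.3]
gripper_width: 8.2
```

```bash
python3 avg.py; python3 -c "
from h import *
c,K,W=cam('wrist');np.savez('w11.npz',c=c,K=K,W=W)
g=cv2.cvtColor(c,cv2.COLOR_BGR2GRAY);k=proj(K,W,(549.1,-111.2,53));u,v=int(k[0]),int(k[1]);print(k,u-14,v-16);print(g[v-14:v+4,u-14:u+15])"
```

```text
torq [-0.    0.01 -0.01] quat [ 9.993e-01  3.750e-02  4.400e-03 -2.000e-04]
pos [ 549.2  -111.28  257.72] sd [0.01 0.05 0.07] F [-0.2   0.   -0.65] sd [0.49 0.45 0.78] ang 4.3 last [ 549.19 -111.33  257.82]
[256.80347425 222.98006179] 242 206
[[102 112 118 114 114 112 109 110 111 112 111 113 111 110 110 108 107 108
  111 108 107 108 109 110 112 110 111 110 109]
 [107 112 117 115 115 112 109 108 109 108 112 110 107 110  94 104  96 105
  108 108 106 106 106 111 109 111 108 108 107]
 [110 111 114 113 111 107 106 108 108  98  80 102  81  87  89  94  89  88
   81  91  93 102 105 113 107 109 107 109 106]
 [108 111 114 114 111 106 107  92  85  78  81  93  83  86  90  86  89  86
   82  89  80  88  87 108 108 112 108 105 107]
 [105 106 111 112 110 107  91  93  88  72  67  65  66  67  67  64  66  65
   69  66  74  87  90 103 111 109 110 105 102]
 [106 110 111 108 106  93  88  92  89  77  38  42  40  39  40  40  40  38
   39  36  56  87  90  93  88 109 109 105 105]
 [106 105 111 109  80  93  91  90  92  74  37  32  24  31  34  41  41  38
   36  34  57  90  91  90  88  80  94 106 106]
 [103 105 
[... 621 characters left out ...]
 87  87  12   6   1   3   4   5   9   8   6   2
    0   4   5   0   3  14  86  90  90  90  74]
 [101  77  91  93  93  94  92  71  13   4   0   7   5   8   2   1   6   4
    8   3   1   0   3   2  70  90  88  88  88]
 [105  87  92  89  90  90  89  49  11   4   0   5   4   4   4   5   3   5
    1   5   7   8   4   3  64  88  89  93  92]
 [105  91  87  87  88  87  91  41   3   1   5   2   6   0   8   1   9   3
    4   5   6   7  10   7  47  88  89  88  87]
 [103  91  88  91  90  90  89  45   9   6   1   1   2   1   2   2   7   4
   11   4   8   3   2   4  40  89  87  90  87]
 [105  84  87  87  90  89  90  23   6   6  10   4   1   2   3   1   2   5
   11   0   7   6   4   5  42  87  87  89  87]]
```

Clear of contact, force and moment are zero, so the Fx<0 under load means the blade's +x edge was catching. Shifting -x 0.8 and +y 0.3 while free, then down again.

>>> apply_moves --fingers '[1, 1, 1, 1, 1, 1, 1, 1, 1]' --pt "-0.08 0.03 0" --pt "-0.08 0.03 0" --pt "-0.08 0.03 -0.1" --pt "-0.08 0.03 -0.2" --pt "-0.08 0.03 -0.3" --pt "-0.08 0.06 -0.35" --pt "-0.08 0 -0.4" --pt "-0.08 0.06 -0.45" --pt "-0.08 0.03 -0.45" --yaw '[0, 0, 0, 0, 0, 0, 0, 0, 0]'

```text
clock: 24.9
position: [548.6, -111.2, 254.1]
ee_rot: [0.999, 0.038, 0.005, 0.0]
contact_force: [-1.4, -2.5, 4.7]
gripper_width: 7.7
```

```bash
python3 avg.py
```

```text
torq [-0.74  0.11  0.02] quat [0.9993 0.0376 0.0051 0.    ]
pos [ 548.65 -111.24  254.07] sd [0.02 0.01 0.04] F [-0.32 -2.01  4.62] sd [0.51 0.4  0.26] ang 4.31 last [ 548.68 -111.25  254.  ]
```

>>> apply_moves --fingers '[1, 1, 1, 1, 1, 1, 1, 1, 1, 1]' --pt "0 0.04 -0.1" --pt "0 -0.08 -0.1" --pt "0 0.04 -0.15" --pt "0 -0.08 -0.15" --pt "0 0.04 -0.2" --pt "0 -0.08 -0.2" --pt "0 0.04 -0.2" --pt "0 -0.08 -0.25" --pt "0 0.04 -0.25" --pt "0 -0.02 -0.25" --yaw '[0, 0, 0, 0, 0, 0, 0, 0, 0, 0]'

```text
clock: 26.2
position: [548.8, -111.3, 253.4]
ee_rot: [0.999, 0.038, 0.005, 0.0]
contact_force: [-2.7, 1.6, 14.1]
gripper_width: 7.8
```

```bash
python3 avg.py
```

```text
torq [0.05 1.23 0.04] quat [9.993e-01 3.800e-02 5.500e-03 2.000e-04]
pos [ 548.77 -111.32  253.43] sd [0.01 0.01 0.01] F [-3.94  0.62 13.62] sd [0.87 0.64 0.37] ang 4.36 last [ 548.76 -111.33  253.41]
```

>>> apply_moves --fingers '[1, 1, 1, 1, 1, 1, 1, 1, 1, 1]' --pt "0.06 0 -0.12" --pt "-0.1 0 -0.15" --pt "0.06 0 -0.17" --pt "-0.1 0 -0.17" --pt "0.06 0 -0.17" --pt "-0.1 0 -0.17" --pt "0.06 0 -0.2" --pt "-0.1 0 -0.2" --pt "0.06 0 -0.2" --pt "-0.02 0 -0.2" --yaw '[0, 0, 0, 0, 0, 0, 0, 0, 0, 0]'

```text
clock: 27.5
position: [548.7, -111.2, 253.3]
ee_rot: [0.999, 0.038, 0.006, 0.0]
contact_force: [-2.2, -0.0, 13.6]
gripper_width: 8.1
```

```bash
python3 avg.py
```

```text
torq [0.11 1.22 0.01] quat [9.992e-01 3.840e-02 5.900e-03 5.000e-04]
pos [ 548.63 -111.22  253.36] sd [0.02 0.01 0.01] F [-3.27 -0.12 13.29] sd [0.69 0.3  0.53] ang 4.4 last [ 548.64 -111.22  253.35]
```

Run:
```python
from h import *
# w8: TCP~(548.6,-112.9,272.4) tip edge observed row ~213 ; w9: TCP (549.78,-111.1,265.64), row ~213 ; w11: TCP(549.2,-111.3,257.75), row ~214.5
for n,p,tilt in(("wrist8.npz",(548.6,-112.9,272.4),.002),("w9.npz",(549.78,-111.1,265.64),.002),("w11.npz",(549.2,-111.3,257.75),.0088)):
    d=np.load(n);K,W=d["K"],d["W"]
    for dz in(-5,0,5):
        zt=p[2]-208.4+dz; o=[]
        for off in(-1.5,-.7):
            x=p[0]+off+tilt*195
            a=np.linspace(0,np.pi/2,20)
            o.append(round(min(proj(K,W,(x+5.5*np.sin(t),p[1],zt+5.5-5.5*np.cos(t)))[1] for t in a),1)); o.append(round(proj(K,W,(x+5.5,p[1],zt))[1],1)) ; o.append(round(proj(K,W,(x+15,p[1],zt+30))[1],1))
        print(n,dz,o)
    g=cv2.cvtColor(d["c"],cv2.COLOR_BGR2GRAY);u=int(round(proj(K,W,(p[0],p[1],p[2]-205))[0]));print(u,[ (r,int(g[r,u-1:u+2].mean())) for r in range(203,224)])
# finger/pad & head apparent widths (w9)
d=np.load("w9.npz");g=cv2.cvtColor(d["c"],cv2.COLOR_BGR2GRAY)
for r in(225,240,255,270,285,300,320): print(r,g[r,225:292:1].tolist())
```

```text
wrist8.npz -5 [np.float64(211.9), np.float64(209.5), np.float64(213.1), np.float64(210.8), np.float64(208.4), np.float64(211.7)]
wrist8.npz 0 [np.float64(214.8), np.float64(212.3), np.float64(216.5), np.float64(213.7), np.float64(211.1), np.float64(215.1)]
wrist8.npz 5 [np.float64(217.8), np.float64(215.2), np.float64(220.1), np.float64(216.6), np.float64(214.0), np.float64(218.7)]
258 [(203, 30), (204, 27), (205, 24), (206, 23), (207, 22), (208, 25), (209, 25), (210, 24), (211, 22), (212, 24), (213, 39), (214, 44), (215, 66), (216, 94), (217, 81), (218, 35), (219, 3), (220, 5), (221, 6), (222, 4), (223, 6)]
w9.npz -5 [np.float64(212.6), np.float64(210.2), np.float64(213.8), np.float64(211.5), np.float64(209.1), np.float64(212.5)]
w9.npz 0 [np.float64(215.5), np.float64(213.0), np.float64(217.3), np.float64(214.4), np.float64(211.8), np.float64(215.9)]
w9.npz 5 [np.float64(218.5), np.float64(215.9), np.float64(220.9), np.float64(217.4), np.float64(214.7), np.float64(219.5)]
258 [(203, 111), (204, 101), (205, 95), (206, 88), (207, 69), (208, 43), (209, 29), (210, 18), (211, 15), (212,
[... 1803 characters left out ...]
, 20, 19, 17, 9, 6, 7, 12, 7, 9, 9, 16, 10, 9, 5, 4, 13, 11, 4, 10, 9, 9, 19, 22, 19, 17, 7, 6, 11, 6, 11, 3, 9, 7, 9, 13, 4, 9, 13, 9, 6, 11, 8, 9, 12, 10, 11]
300 [1, 8, 4, 10, 4, 7, 11, 3, 10, 3, 5, 10, 8, 6, 6, 10, 14, 4, 14, 6, 17, 19, 20, 10, 137, 191, 191, 187, 191, 190, 192, 190, 191, 189, 192, 192, 188, 189, 191, 192, 192, 141, 25, 16, 16, 21, 1, 13, 15, 15, 15, 11, 5, 6, 5, 5, 8, 6, 9, 9, 7, 8, 9, 10, 8, 10, 5]
320 [9, 10, 5, 5, 15, 6, 12, 9, 11, 9, 10, 7, 10, 8, 5, 12, 9, 4, 37, 142, 143, 145, 140, 142, 139, 139, 137, 137, 138, 138, 138, 138, 141, 135, 135, 133, 137, 136, 140, 139, 145, 142, 145, 145, 141, 138, 137, 41, 6, 10, 6, 12, 4, 7, 6, 1, 7, 6, 9, 7, 9, 14, 6, 9, 11, 8, 11]
```

>>> apply_moves --fingers '[1, 1, 1, 1]' --pt "0 0.1 0.05" --pt "0 0.1 0.05" --pt "0 0.1 0.05" --pt "0 0.1 0.05" --yaw '[0, 0, 0, 0]'

```text
clock: 28.2
position: [548.5, -110.7, 254.0]
ee_rot: [0.999, 0.038, 0.005, 0.001]
contact_force: [-1.5, -5.8, 5.0]
gripper_width: 7.7
```

>>> apply_moves --fingers '[1, 1, 1, 1]' --pt "0 -0.15 0" --pt "0 -0.15 0" --pt "0 -0.15 0" --pt "0 -0.15 0" --yaw '[0, 0, 0, 0]'

```text
clock: 28.6
position: [548.4, -111.5, 254.0]
ee_rot: [0.999, 0.038, 0.006, 0.0]
contact_force: [-1.1, 1.9, 5.7]
gripper_width: 7.9
```

```bash
python3 avg.py
```

```text
torq [0.41 0.51 0.02] quat [9.993e-01 3.830e-02 5.500e-03 2.000e-04]
pos [ 548.43 -111.44  253.98] sd [0.01 0.01 0.01] F [-1.74  1.18  5.38] sd [0.53 0.53 0.46] ang 4.38 last [ 548.42 -111.44  253.97]
```

>>> apply_moves --fingers '[1, 1, 1, 1, 1, 1, 1, 1, 1, 1]' --pt "-0.05 0.12 -0.1" --pt "-0.05 0.12 -0.15" --pt "-0.05 -0.08 -0.2" --pt "-0.05 -0.08 -0.2" --pt "-0.05 0.12 -0.25" --pt "-0.05 0.12 -0.25" --pt "-0.05 -0.08 -0.25" --pt "-0.05 -0.08 -0.28" --pt "-0.05 0.12 -0.28" --pt "-0.05 0.12 -0.28" --yaw '[0, 0, 0, 0, 0, 0, 0, 0, 0, 0]'

```text
clock: 29.9
position: [548.3, -110.7, 251.7]
ee_rot: [0.999, 0.039, 0.006, 0.001]
contact_force: [-0.5, -5.0, 5.0]
gripper_width: 8.1
```

>>> apply_moves --fingers '[1, 1, 1, 1, 1, 1, 1, 1]' --pt "-0.03 -0.12 -0.2" --pt "-0.03 -0.12 -0.2" --pt "-0.03 0.04 -0.22" --pt "-0.03 0.04 -0.22" --pt "-0.03 -0.12 -0.22" --pt "-0.03 -0.12 -0.22" --pt "-0.03 0.04 -0.2" --pt "-0.03 -0.05 -0.1" --yaw '[0, 0, 0, 0, 0, 0, 0, 0]'

```text
clock: 30.7
position: [548.1, -111.0, 250.8]
ee_rot: [0.999, 0.039, 0.006, 0.001]
contact_force: [0.7, -0.7, 0.4]
gripper_width: 8.3
```

```bash
python3 avg.py
```

```text
torq [-0.48  0.11 -0.01] quat [9.992e-01 3.870e-02 6.200e-03 7.000e-04]
pos [ 548.15 -111.02  250.74] sd [0.04 0.02 0.02] F [ 0.   -1.39  3.54] sd [0.37 0.76 1.47] ang 4.43 last [ 548.18 -111.01  250.71]
```

It has dropped past the catch: z is 250.7 with small forces. Continuing the same easing.

>>> apply_moves --fingers '[1, 1, 1, 1, 1, 1, 1, 1, 1, 1]' --pt "0 0.06 -0.1" --pt "0 0.06 -0.1" --pt "0 -0.08 -0.15" --pt "0 -0.08 -0.2" --pt "0 0.06 -0.2" --pt "0 0.06 -0.25" --pt "0 -0.08 -0.25" --pt "0 -0.08 -0.3" --pt "0 0.06 -0.3" --pt "0 0 -0.3" --yaw '[-0.2, -0.2, -0.2, -0.2, -0.2, -0.2, -0.2, -0.2, -0.2, -0.2]'

```text
clock: 32.0
position: [548.3, -110.9, 250.3]
ee_rot: [0.999, 0.038, 0.007, 0.001]
contact_force: [-5.5, 1.2, 18.7]
gripper_width: 7.9
```

```bash
python3 avg.py
```

```text
torq [ 0.02  1.68 -0.03] quat [0.9993 0.0375 0.0067 0.0011]
pos [ 548.3  -110.91  250.35] sd [0.01 0.01 0.01] F [-4.97  0.46 18.39] sd [0.42 0.52 0.49] ang 4.3 last [ 548.3  -110.9   250.34]
```

>>> apply_moves --fingers '[1, 1, 1, 1, 1, 1, 1, 1, 1, 1]' --pt "0 0 0.12" --pt "-0.08 0 0.12" --pt "-0.08 0.08 0.1" --pt "-0.08 0.08 0" --pt "-0.08 -0.08 -0.05" --pt "-0.08 -0.08 -0.1" --pt "-0.08 0.08 -0.1" --pt "-0.08 0.08 -0.15" --pt "-0.08 -0.08 -0.15" --pt "-0.08 -0.04 -0.15" --yaw '[0, 0, 0, 0, 0, 0, 0, 0, 0, 0]'

```text
clock: 33.3
position: [547.9, -110.9, 250.3]
ee_rot: [0.999, 0.038, 0.007, 0.001]
contact_force: [-2.8, -1.4, 11.0]
gripper_width: 7.6
```

```bash
python3 avg.py
```

```text
torq [ 0.09  0.78 -0.  ] quat [0.9993 0.0378 0.0073 0.0011]
pos [ 547.86 -110.93  250.33] sd [0.01 0.   0.01] F [-2.31  0.15 11.22] sd [0.46 0.71 0.38] ang 4.33 last [ 547.85 -110.94  250.31]
```

>>> apply_moves --fingers '[1, 1, 1, 1, 1, 1, 1, 1, 1, 1]' --pt "-0.06 0.12 0" --pt "-0.06 0.12 -0.1" --pt "-0.06 -0.12 -0.12" --pt "-0.06 -0.12 -0.12" --pt "-0.06 0.12 -0.16" --pt "-0.06 0.12 -0.16" --pt "-0.06 -0.12 -0.2" --pt "-0.06 -0.12 -0.2" --pt "-0.06 0.12 -0.2" --pt "-0.06 0.12 -0.2" --yaw '[-0.1, -0.1, -0.1, -0.1, -0.1, -0.1, -0.1, -0.1, -0.1, -0.1]'

```text
clock: 34.6
position: [547.7, -110.2, 250.2]
ee_rot: [0.999, 0.038, 0.008, 0.002]
contact_force: [-2.1, -5.1, 12.8]
gripper_width: 7.8
```

```bash
python3 avg.py
```

```text
torq [-1.47  0.84  0.  ] quat [0.9993 0.0375 0.0078 0.002 ]
pos [ 547.66 -110.24  250.23] sd [0.01 0.03 0.01] F [-2.71 -4.75 13.07] sd [0.35 0.29 0.6 ] ang 4.31 last [ 547.64 -110.27  250.23]
```

The tool's tilt has ratcheted up (about 0.9°), because each call starts from the loaded pose. With the tip held in the slot, moving the TCP back +x should straighten the tool again. Unloading z first.

>>> apply_moves --fingers '[1, 1, 1, 1, 1]' --pt "0 -0.05 0.12" --pt "0.1 -0.08 0.12" --pt "0.15 -0.08 0.12" --pt "0.15 -0.08 0.12" --pt "0.15 -0.08 0.12" --yaw '[0, 0, 0, 0, 0]'

```text
clock: 35.4
position: [548.3, -110.8, 250.8]
ee_rot: [0.999, 0.037, 0.006, 0.002]
contact_force: [-4.5, 1.6, 3.6]
gripper_width: 8.2
```

```bash
python3 -c "
from avg import *
avg(2)"
```

```text
torq [0.75 1.52 0.  ] quat [0.9993 0.0373 0.0062 0.0017]
pos [ 548.33 -110.79  250.82] sd [0.   0.   0.02] F [-4.64  2.49  3.64] sd [0.13 0.92 0.06] ang 4.28 last [ 548.32 -110.79  250.83]
```

>>> apply_moves --fingers '[1, 1, 1, 1]' --pt "0.15 -0.05 0" --pt "0.22 -0.08 0" --pt "0.22 -0.08 0" --pt "0.22 -0.08 0" --yaw '[0, 0, 0, 0]'

```text
clock: 35.9
position: [549.3, -111.1, 250.7]
ee_rot: [0.999, 0.037, 0.004, 0.001]
contact_force: [-7.1, 4.4, 7.4]
gripper_width: 8.0
```

>>> apply_moves --fingers '[1, 1, 1, 1]' --pt "0.15 -0.03 0" --pt "0.2 -0.03 0" --pt "0.2 -0.03 0" --pt "0.2 -0.03 0" --yaw '[0, 0, 0, 0]'

```text
clock: 36.3
position: [550.2, -111.1, 250.7]
ee_rot: [0.999, 0.037, 0.002, 0.001]
contact_force: [-6.6, 2.6, 7.8]
gripper_width: 8.1
```

```bash
python3 -c "
from avg import *
avg(2)"
```

```text
torq [1.08 2.2  0.  ] quat [0.9993 0.0371 0.002  0.001 ]
pos [ 550.21 -111.08  250.72] sd [0. 0. 0.] F [-6.78  2.64  8.32] sd [0.21 0.01 0.48] ang 4.25 last [ 550.21 -111.08  250.72]
```

>>> apply_moves --fingers '[1, 1, 1, 1, 1, 1, 1, 1, 1, 1]' --pt "-0.02 0.1 0" --pt "-0.02 0.1 -0.1" --pt "-0.02 -0.1 -0.15" --pt "-0.02 -0.1 -0.15" --pt "-0.02 0.1 -0.2" --pt "-0.02 0.1 -0.2" --pt "-0.02 -0.1 -0.23" --pt "-0.02 -0.1 -0.23" --pt "-0.02 0.1 -0.23" --pt "-0.02 0 -0.1" --yaw '[0, 0, 0, 0, 0, 0, 0, 0, 0, 0]'

```text
clock: 37.4
position: [550.0, -111.0, 250.4]
ee_rot: [0.999, 0.037, 0.002, 0.001]
contact_force: [-3.4, 2.7, 2.6]
gripper_width: 7.8
```

```bash
python3 -c "
from avg import *
avg(2)"
```

```text
torq [0.41 1.34 0.  ] quat [9.993e-01 3.710e-02 2.400e-03 9.000e-04]
pos [ 550.02 -111.03  250.39] sd [0.02 0.01 0.04] F [-4.09  1.76  5.  ] sd [0.73 0.97 2.41] ang 4.26 last [ 550.04 -111.03  250.35]
```

>>> apply_moves --fingers '[1, 1, 1, 1, 1, 1, 1, 1, 1, 1]' --pt "-0.07 0.12 0" --pt "-0.07 0.12 -0.12" --pt "-0.07 -0.1 -0.18" --pt "-0.07 -0.1 -0.18" --pt "-0.07 0.12 -0.22" --pt "-0.07 0.12 -0.22" --pt "-0.07 -0.1 -0.25" --pt "-0.07 -0.1 -0.25" --pt "-0.07 0.12 -0.28" --pt "-0.07 0.12 -0.28" --yaw '[0, 0, 0, 0, 0, 0, 0, 0, 0, 0]'

```text
clock: 38.5
position: [549.8, -110.0, 248.8]
ee_rot: [0.999, 0.038, 0.003, 0.002]
contact_force: [-3.2, -1.5, 9.8]
gripper_width: 7.8
```

```bash
python3 -c "
from avg import *
avg(2)"
```

```text
torq [-0.49  1.23 -0.01] quat [0.9993 0.0376 0.003  0.0015]
pos [ 549.78 -110.02  248.78] sd [0.   0.03 0.01] F [-3.4  -1.48  9.58] sd [0.22 0.05 0.2 ] ang 4.31 last [ 549.78 -110.05  248.78]
```

Progress, z 248.8. It goes when pushed to +y, so I'm re-centring the wiggle there and continuing.

>>> apply_moves --fingers '[1, 1, 1, 1, 1, 1, 1, 1, 1, 1]' --pt "-0.04 -0.1 -0.12" --pt "-0.04 -0.1 -0.15" --pt "-0.04 0.1 -0.2" --pt "-0.04 0.1 -0.2" --pt "-0.04 -0.1 -0.25" --pt "-0.04 -0.1 -0.25" --pt "-0.04 0.1 -0.3" --pt "-0.04 0.1 -0.3" --pt "-0.04 -0.1 -0.33" --pt "-0.04 0.05 -0.33" --yaw '[-0.1, -0.1, -0.1, -0.1, -0.1, -0.1, -0.1, -0.1, -0.1, -0.1]'

```text
clock: 39.6
position: [549.4, -109.7, 244.7]
ee_rot: [0.999, 0.036, 0.003, 0.001]
contact_force: [-0.9, -4.3, -4.6]
gripper_width: 8.0
```

```bash
python3 -c "
from avg import *
avg(2)"
```

```text
torq [-0.59  0.47 -0.04] quat [0.9993 0.0367 0.0029 0.0017]
pos [ 549.42 -109.71  244.73] sd [0.03 0.   0.  ] F [-1.52 -3.44 -3.82] sd [0.64 0.88 0.75] ang 4.19 last [ 549.45 -109.71  244.73]
```

>>> apply_moves --fingers '[1, 1, 1, 1, 1, 1, 1, 1, 1, 1]' --pt "-0.02 -0.1 -0.1" --pt "-0.02 -0.1 -0.1" --pt "-0.02 0.07 -0.15" --pt "-0.02 0.07 -0.2" --pt "-0.02 -0.1 -0.2" --pt "-0.02 -0.1 -0.25" --pt "-0.02 0.07 -0.3" --pt "-0.02 0.07 -0.3" --pt "-0.02 -0.1 -0.33" --pt "-0.02 0.02 -0.33" --yaw '[0, 0, 0, 0, 0, 0, 0, 0, 0, 0]'

```text
clock: 40.7
position: [549.5, -109.6, 242.1]
ee_rot: [0.999, 0.037, 0.003, 0.002]
contact_force: [-2.0, -4.1, 3.5]
gripper_width: 7.9
```

```bash
python3 -c "
from avg import *
avg(2)"
```

```text
torq [-0.7   0.96 -0.01] quat [0.9993 0.0368 0.0034 0.0018]
pos [ 549.5  -109.65  242.05] sd [0.01 0.01 0.  ] F [-2.17 -2.83  4.28] sd [0.15 1.24 0.74] ang 4.21 last [ 549.51 -109.66  242.04]
```

>>> apply_moves --fingers '[1, 1, 1, 1, 1, 1, 1, 1, 1, 1]' --pt "-0.03 -0.12 -0.1" --pt "-0.03 -0.12 -0.15" --pt "-0.03 0.06 -0.18" --pt "-0.03 0.06 -0.2" --pt "-0.03 -0.12 -0.22" --pt "-0.03 -0.12 -0.25" --pt "-0.03 0.06 -0.3" --pt "-0.03 0.06 -0.3" --pt "-0.03 -0.12 -0.33" --pt "-0.03 0 -0.33" --yaw '[0, 0, 0, 0, 0, 0, 0, 0, 0, 0]'

```text
clock: 41.8
position: [549.4, -109.7, 238.4]
ee_rot: [0.999, 0.037, 0.004, 0.002]
contact_force: [-0.4, -3.4, -0.9]
gripper_width: 8.0
```

```bash
python3 -c "
from avg import *
avg(2)"
```

```text
torq [-0.44  0.27 -0.03] quat [0.9993 0.0368 0.0036 0.0019]
pos [ 549.38 -109.68  238.36] sd [0.02 0.   0.02] F [-0.38 -2.67 -0.83] sd [0.02 0.71 0.08] ang 4.21 last [ 549.4  -109.69  238.34]
```

>>> apply_moves --fingers '[1, 1, 1, 1, 1, 1, 1, 1, 1, 1]' --pt "-0.02 -0.1 -0.05" --pt "-0.02 -0.1 -0.1" --pt "-0.02 0.05 -0.1" --pt "-0.02 0.05 -0.15" --pt "-0.02 -0.1 -0.15" --pt "-0.02 -0.1 -0.2" --pt "-0.02 0.05 -0.2" --pt "-0.02 0.05 -0.25" --pt "-0.02 -0.1 -0.25" --pt "-0.02 -0.02 -0.25" --yaw '[0, 0, 0, 0, 0, 0, 0, 0, 0, 0]'

```text
clock: 42.9
position: [549.3, -109.8, 237.2]
ee_rot: [0.999, 0.037, 0.004, 0.002]
contact_force: [-3.9, -1.2, 9.6]
gripper_width: 8.2
```

```bash
python3 -c "
from avg import *
avg(2)"
```

```text
torq [0.27 1.44 0.04] quat [0.9993 0.0372 0.0037 0.0021]
pos [ 549.26 -109.78  237.23] sd [0.01 0.01 0.01] F [-4.07 -0.09 10.31] sd [0.13 1.14 0.71] ang 4.26 last [ 549.27 -109.79  237.24]
```

>>> apply_moves --fingers '[1, 1, 1, 1, 1, 1, 1, 1, 1, 1]' --pt "-0.03 -0.12 -0.1" --pt "-0.03 -0.12 -0.12" --pt "-0.03 0.1 -0.15" --pt "-0.03 0.1 -0.18" --pt "-0.03 -0.12 -0.2" --pt "-0.03 -0.12 -0.2" --pt "-0.03 0.1 -0.22" --pt "-0.03 0.1 -0.25" --pt "-0.03 -0.12 -0.25" --pt "-0.03 0.02 -0.25" --yaw '[0, 0, 0, 0, 0, 0, 0, 0, 0, 0]'

```text
clock: 44.0
position: [549.1, -109.5, 237.2]
ee_rot: [0.999, 0.038, 0.004, 0.002]
contact_force: [-5.8, -2.9, 14.6]
gripper_width: 8.2
```

```bash
python3 -c "
from avg import *
p=avg(2)
c,K,W=cam('wrist');np.savez('w12.npz',c=c,K=K,W=W)
g=cv2.cvtColor(c,cv2.COLOR_BGR2GRAY);k=proj(K,W,(549.1,-111.2,53));print(k);v=int(k[1]);u=int(k[0]);print(g[v-20:v-2,u-14:u+15])"
```

```text
torq [0.22 1.89 0.  ] quat [0.9993 0.0378 0.0041 0.0025]
pos [ 549.07 -109.55  237.16] sd [0.02 0.   0.01] F [-5.93 -0.93 15.14] sd [0.18 1.99 0.58] ang 4.32 last [ 549.08 -109.55  237.15]
[258.12620221 236.99536153]
[[ 59  63  86  98  98 103 111 109 112 119 114 117 117 117 113 112 111 114
  113 112 109 106 104 105 100  98  87  64  58]
 [ 71  87 101 110 110 111 112 111 114  94  97  91  91  92  90  92  93  93
   94 108 109 107 107 112 111 107 102  91  70]
 [ 90 102 113 109 112 109 112  72  57  41  40  41  41  38  37  36  38  38
   39  52  58 105 108 109 111 112 110 103  92]
 [106 110 111 110 111 106  72  28   6   7   5   1   1   1   3   7   3   8
    6   8  12  63 107 109 112 108 113 107 105]
 [113 113 112 110 106 105  29   4   7   6   3   4   5   7  11   6   5   6
    3   2   3  21 104 107 108 109 108 103 105]
 [115 110 109 112 106  88  13   1   7   5   5   6   3   9   1   5   1   2
    3   5   1   1  85 106 106 107 106 109 105]
 [110 106 110 107 106  58   6   5   1   7   1   2   1   4   0   5  10   7
    0   7   1   5  72 105 107 103 107 104 103]
 [109 109 108 108 101  50  10   3  1
[... 595 characters left out ...]
  0   9   6   8   1   1   6   4   4  10   4   0
   12   0   8   5  19  51  63  68  55  70  77]
 [ 52  48  50  26  16  14   4   9   0   6   1   1   1   3   2   0   3   8
    3   4   0   3   4  16  21  51  46  46  48]
 [ 39  45  44  12  10   5   8   5   1   7   2   6   1   4   2   1   5   5
    0   1  11   1   7   6  13  44  42  46  47]
 [ 47  46  48  17   4   4  11   0   5   2   4   0   2   4   6   4   8   0
    0   7   4  10   5   6   7  41  46  41  44]
 [ 46  46  44  10   4   5   7   8   2   6   6   1   2   1   3   2   7   7
    4   0   4   1   4   6   6  44  45  40  45]
 [ 43  42  45  10   2   9   7   6   2   2   5   5   3   3   8   8   3   3
    7   7   3   0   1   4   7  43  44  44  40]]
```

No further motion under a 15 N eased push, and z = 237.2 matches the expected home height of 237.4, so the collar is on the face. I'll start turning clockwise (negative yaw), shifting the TCP to allow for the tool's tilt, and check halfway.

>>> apply_moves --fingers '[1, 1, 1, 1, 1, 1, 1, 1, 1, 1]' --pt "0.01 0 -0.1" --pt "0.02 0 -0.1" --pt "0.03 0 -0.1" --pt "0.04 0 -0.1" --pt "0.055 0 -0.1" --pt "0.065 0 -0.1" --pt "0.075 -0.005 -0.1" --pt "0.085 -0.01 -0.1" --pt "0.1 -0.02 -0.1" --pt "0.1 -0.02 -0.1" --yaw '[-5, -10, -15, -20, -25, -30, -35, -40, -45, -48]'

```text
clock: 45.15
position: [550.0, -109.6, 237.2]
ee_rot: [0.928, -0.373, 0.003, 0.004]
contact_force: [-4.4, 1.2, 8.3]
gripper_width: 7.8
```

```bash
python3 -c "
from avg import *
avg(2)"
```

```text
torq [ 0.42  1.3  -0.01] quat [ 0.9276 -0.3735  0.0028  0.0039]
pos [ 550.03 -109.62  237.24] sd [0.   0.01 0.  ] F [-4.32  1.02  8.61] sd [0.09 0.2  0.32] ang -43.84 last [ 550.03 -109.61  237.25]
```

It turns freely with no rise in torque. Completing the quarter plus the play.

>>> apply_moves --fingers '[1, 1, 1, 1, 1, 1, 1, 1, 1, 1]' --pt "0.01 -0.01 -0.1" --pt "0.02 -0.02 -0.1" --pt "0.03 -0.03 -0.1" --pt "0.035 -0.035 -0.1" --pt "0.04 -0.04 -0.1" --pt "0.045 -0.05 -0.1" --pt "0.05 -0.06 -0.1" --pt "0.05 -0.07 -0.1" --pt "0.055 -0.08 -0.1" --pt "0.055 -0.09 -0.1" --yaw '[-5, -10, -15, -20, -25, -30, -35, -40, -45, -49.2]'

```text
clock: 46.25
position: [550.7, -110.3, 237.3]
ee_rot: [-0.688, 0.726, -0.001, -0.005]
contact_force: [-3.3, 0.2, 7.8]
gripper_width: 7.8
```

```bash
python3 -c "
from avg import *
avg(4)
print(read_state()['gripper_width'],read_state()['joints'])
c,K,W=cam('wrist');np.savez('w13.npz',c=c,K=K,W=W)"
```

```text
torq [0.35 1.12 0.05] quat [-0.6892  0.7246 -0.0011 -0.0045]
pos [ 550.67 -110.32  237.26] sd [0.01 0.01 0.01] F [-3.65  1.23  7.89] sd [0.78 0.61 0.33] ang 267.0 last [ 550.66 -110.32  237.26]
7.906054114671377 [ 0.0925034   0.45598465 -0.36055574  0.01071024 -0.76001124 -0.15013014]
```

The tool is at -93.0° (97° turned, less 5.7° of play), torque about z is about +0.05 N m (the return spring), and z hasn't changed. A quick numeric check of the rest of the scene, then I'll hand in.

```bash
python3 -c "
from h import *
a=np.load('side0.npz');s5=np.load('s5.npz')['c'];b,K,W=cam('side')
def diff(n,p,r,ref):
    u,v=proj(K,W,p).astype(int);print(n,np.abs(ref[v-r:v+r,u-r:u+r].astype(int)-b[v-r:v+r,u-r:u+r]).mean().round(2))
diff('module',(539,33,70),14,s5);diff('other key',(498.7,-314.4,50),5,a['c']);diff('box',(700,150,40),14,a['c'])
def head(n):
    g=cv2.cvtColor(np.load(n)['c'],cv2.COLOR_BGR2GRAY);return g[235:260,225:292].astype(int)
print('head in hand change',np.abs(head('w12.npz')-head('w13.npz')).mean())
s=read_state();print(s['clock'],s['wrist_torque'],s['contact_force'],s['gripper_width'])
job_done()"
```

```text
module 13.26
other key 8.32
box 11.83
head in hand change 3.1271641791044775
46.55 [0.30772685 1.0482129  0.06366427] [-3.45143794  1.44952305  7.90469089] 7.9505015837079975
the job is handed in; nothing more can be done
```

I seated the module, took the square-headed key to the switch, turned it about a quarter clockwise and handed the job in still gripping it. The clock was 46.6 s of the 72 s allowed.

- **Module:** in the wrist and side views, after I let go, it was flat and square in the nest with the cut corners matching.
- **Key insertion:** it caught twice, at about 7 mm and 10 mm in, while the tool tilted slightly under load. I mended this by wiggling it, re-centring it sideways and straightening the tool. I kept the push to about 19 N at most, below the 25 N ramming figure.
- **Collar down:** the tool's height reading was 237.2 mm against 237.4 mm expected, and a 15 N eased push moved it no further. I judged it fully home from those two figures, not from a picture.
- **Turn:** the tool turned 97°, which is about 91° of the cylinder after the key's 0.1 rad play. The wrist read about +0.06 N m, against a return spring of 0.07 N m at a quarter. The key had not shifted in the gripper.

**Inconclusive check:** comparing the last side image with earlier ones by brightness gave mean differences of 13 grey levels at the module, 8 at the other key and 12 at the box. I had used all 12 pictures, so I did not look, and I put these down to the arm's changed position and shadow. That check neither confirms nor rules out movement there. No contact was felt near any of them.

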